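# Find the worn ticket clip

## Robot

A 6-joint arm with a two-finger parallel gripper is mounted at the origin on the work surface. World frame = base frame: x ahead of the robot, y to its left, z up, the work surface at z = 0. Lengths are in m, angles in rad, forces in N, time in s.
With the tool pointing down it reaches from about 0.35 to 0.85 m from the base axis. Payload 8.1 kg.
Tool frame: the origin (TCP) lies at the very end of the fingers, on their centre line; the grasp point (between the pads) lies 19 mm behind it (pinch_z is the distance from the TCP to the grasp point, in m); z points along the fingers, y is the direction in which the jaws open and shut (so a half turn about z gives the same grasp; the last joint's range is limited). The gripper opens to 93 mm and grips with 3 to 60 N. Pads are 15 mm wide; open, the fingers measure 128 mm over their backs; the gripper's body (75 mm by 188 mm) begins 65 mm behind the grasp point.
Start: joints at [1.185, 0.13, 1.488, -0, 1.523, -0.085], TCP at [0.178, 0.573, 0.219] pointing down, gripper open.
Joint ranges: [-2.96, 2.96], [-0.89, 2.26], [0.02, 2.5], [-1.34, 4.48], [0, 2.73], [-2.66, 2.66]. Speed limits (rad/s): [2.39, 2.39, 2.79, 3.14, 3.14, 3.14].

## Interface

Orientations are given as a rotation vector (axis times angle).
In Python, from plant import * gives the robot as it stands.
- The arm moves only by the tool move_arm, never from a script. Its argument "series" is a list of rows, each a list of 7 numbers: the shift along the tool's x, y, z each as a share of 10 cm, from -1 to 1, then the turn, a rotation vector about the tool's x, y, z each as a share of 180 degrees, from -1 to 1, then the opening, from -1 (shut) to 1 (fully open). In form: [[dx, dy, dz, rx, ry, rz, jaw], ...]. A call has 1 to 8 rows; each row is the pose to reach, as a shift and turn from the pose commanded when the call began, along the tool's axes at that moment, turning the shorter way round; what a row does not reach only later rows make up. A row lasts 1/10 s, in which the tool goes at most 50 mm and 8.59 degrees, less where a joint would pass 70% of its speed; a pose out of reach is approached as far as the arm can. A call with a number of a shift or a turn outside -1 to 1 is refused whole. A call with a gripper value outside its range is refused whole. The fingers move at their own pace and stop on an object; "squeeze" is the grip in N (left out, the last holds). Time passes only in rows, so rows that repeat a pose let the fingers close. It gives the time, the measured TCP pose, the force and the opening at its end, in the units of the state.
- read_state(): the state, without advancing time (a new reading comes with each control period).
- read_camera(name): name is "scene" or "top"; returns a dict with "frame" (420x560x3 uint8, red, green, blue), "K" (3x3 intrinsics, pixels), "rvec" (rotation vector, rad) and "tvec" (3), from world to camera coordinates, as OpenCV has them. Camera axes: x right, y down, z forward; pixel columns grow to the right and rows downward; lengths in m; the calibration is good to about 2 mm. A picture is of the moment at which its call begins. There is no depth.
- close_job(): hands the job in, once; it reports no verdict.
The state is a dict: "t": time; "q": joint angles; "dq": joint speeds; "joint_torque": joint torques, N m; "tool_pos": TCP position; "orientation": TCP orientation; "force": force on the tool from outside, world axes, zero at the start; "wrist_torque": the same for the moment, N m; "opening": finger opening in m.
Only numpy, scipy, OpenCV 4.12 (cv2) and the standard library are available. Lean on these libraries where they do the work, as an engineer would, in place of code of your own. Each camera call takes 0.05 s, during which the arm holds its last target.

## Task

One of the three job-ticket stands has a worn-out spring clip; find it by pulling their tickets straight up: a sound clip grips hard enough to lift its stand, the worn one lets its ticket slide out. Stand the ticket from the worn clip upright in the free slot of the ticket box and set its empty stand down gently and upright in the large bay of the repair tray. Leave the two sound stands upright where they stood with their tickets fully in, and do not disturb the other things on the bench.

Things in the scene. Friction and masses are not known exactly. Their poses are not given: they have to be found in the camera images.
- stand_a_mid (a point): one of three identical steel spring-clip stands, 0.37-0.52 kg, 74 mm high; point on its axis, 37 mm above its underside. Base 70 mm across, 14 mm high; on it a post, 14 (x) by 24 mm (y), 50 mm up. On the post's top two jaws point up, a ticket between them: x is square to the ticket's faces, y along its width. z up
- stand_b_mid (a point): second stand, same shape and point as stand_a. Fixed jaw: plate on the +x side, 2 to 7 mm from the axis, 32 mm wide (y), up to 74 mm; an empty stand can be carried by its two side edges, 50 to 74 mm up. Moving jaw: -x side, 24 mm wide, sprung hinge 45 mm up, thumb tab reaching 34 mm out to -x, 45 to 55 mm up
- stand_c_mid (a point): third stand, same shape and point as stand_a. Nothing shows which of the three is worn. A sound clip grips its ticket with 9 N or more, so its stand (4 to 5 N) rises with the ticket when that is pulled straight up; the worn clip gives up at 1 to 1.5 N: its ticket slides up and out while the stand stays on the bench
- ticket_a_mid (a point): rigid white plastic job ticket in stand a, 28 g: 50 mm wide (y), 80 mm high (z), 4 mm thick (x), with a grey header bar 9 mm thick along its top 14 mm to pinch. Point at its centre, half-way up. Its foot rests 50 mm above the bench, 24 mm deep between the jaws; its top is 130 mm above the bench
- ticket_b_mid (a point): the ticket in stand b; same as ticket_a
- ticket_c_mid (a point): the ticket in stand c; same as ticket_a
- box_slot (a point): centre of the floor of the ticket box's free slot. Fixed open wooden box 104 (x) by 74 mm (y), walls 45 mm high, floor and walls 4 mm thick. The free slot, at its -x end, is 30 (x) by 66 mm (y) inside; beyond a low divider older tickets stand, up to 55 mm above the bench. A ticket stands in it on its foot, width along the box's y, and may lean
- tray_bay (a point): centre of the floor of the repair tray's large bay. Fixed open aluminium tray 200 (x) by 150 mm (y), walls 25 mm high, floor 4 mm thick. The large bay is 146 (x) by 142 mm (y) inside; a partition parts it from a narrow bay of springs at the +x end
- padlock: a brass padlock standing upright, 42 by 20 by 65 mm; origin at its underside. Not part of the job, leave it alone
- mug: a white mug, 78 mm across, 88 mm high; origin at its underside. Not part of the job, leave it alone
- oil_bottle: a small grey bottle, 38 mm across, 90 mm high; origin at its underside. Not part of the job, leave it alone
- screwdriver: a screwdriver lying on the bench nearest the robot, 170 mm long; origin at its underside. Not part of the job, leave it alone
- brush: a hand brush lying beyond the stands, 190 mm long; origin at its underside. Not part of the job, leave it alone
- lock_cylinder: a brass lock cylinder standing between the stands, 31 mm across, 28 mm high; origin at its underside. Not part of the job, leave it alone
- key: a plastic-headed key lying flat between the stands, 75 mm long, 8 mm high; origin at its underside. Not part of the job, leave it alone
Mind the look-alikes: they are no part of the job. Leave any blue look-alike of the part that bears box_slot alone.

How it is judged:
At the end, for the whole second after the job is handed in: Worn stand upright in the tray's large bay, within 45 mm of its centre each way; its ticket in the box's slot (20 mm in x, 30 mm in y), leaning at most 0.75 rad; sound stands upright within 50 mm of their places, tickets within 12 mm of full depth; all at rest (angle between each of stand_a_mid, stand_b_mid, stand_c_mid's own z axis and vertical below 0.1 rad and linear speed of each of stand_a, ticket_a, stand_b, ticket_b, stand_c, ticket_c below 0.02 m/s and ((x of stand_a_mid in the frame of tray_bay between -0.045 and 0.045 m and y of stand_a_mid in the frame of tray_bay between -0.045 and 0.045 m and height (world z) of stand_a_mid below 0.048 m and x of ticket_a_mid in the frame of box_slot between -0.02 and 0.02 m and y of ticket_a_mid in the frame of box_slot between -0.03 and 0.03 m and z of ticket_a_mid in the frame of box_slot below 0.055 m and angle between ticket_a_mid's own z axis and vertical below 0.75 rad and distance of each of stand_b_mid, stand_c_mid from where it was at the start of the episode below 0.05 m and height (world z) of each of stand_b_mid, stand_c_mid below 0.043 m and z of ticket_b_mid in the frame of stand_b_mid below 0.065 m and horizontal distance between ticket_b_mid and stand_b_mid below 0.015 m and angle between the z axis of ticket_b_mid and the z axis of stand_b_mid, either way round below 0.2 rad and z of ticket_c_mid in the frame of stand_c_mid below 0.065 m and horizontal distance between ticket_c_mid and stand_c_mid below 0.015 m and angle between the z axis of ticket_c_mid and the z axis of stand_c_mid, either way round below 0.2 rad) or (x of stand_b_mid in the frame of tray_bay between -0.045 and 0.045 m and y of stand_b_mid in the frame of tray_bay between -0.045 and 0.045 m and height (world z) of stand_b_mid below 0.048 m and x of ticket_b_mid in the frame of box_slot between -0.02 and 0.02 m and y of ticket_b_mid in the frame of box_slot between -0.03 and 0.03 m and z of ticket_b_mid in the frame of box_slot below 0.055 m and angle between ticket_b_mid's own z axis and vertical below 0.75 rad and distance of each of stand_a_mid, stand_c_mid from where it was at the start of the episode below 0.05 m and height (world z) of each of stand_a_mid, stand_c_mid below 0.043 m and z of ticket_a_mid in the frame of stand_a_mid below 0.065 m and horizontal distance between ticket_a_mid and stand_a_mid below 0.015 m and angle between the z axis of ticket_a_mid and the z axis of stand_a_mid, either way round below 0.2 rad and z of ticket_c_mid in the frame of stand_c_mid below 0.065 m and horizontal distance between ticket_c_mid and stand_c_mid below 0.015 m and angle between the z axis of ticket_c_mid and the z axis of stand_c_mid, either way round below 0.2 rad) or (x of stand_c_mid in the frame of tray_bay between -0.045 and 0.045 m and y of stand_c_mid in the frame of tray_bay between -0.045 and 0.045 m and height (world z) of stand_c_mid below 0.048 m and x of ticket_c_mid in the frame of box_slot between -0.02 and 0.02 m and y of ticket_c_mid in the frame of box_slot between -0.03 and 0.03 m and z of ticket_c_mid in the frame of box_slot below 0.055 m and angle between ticket_c_mid's own z axis and vertical below 0.75 rad and distance of each of stand_a_mid, stand_b_mid from where it was at the start of the episode below 0.05 m and height (world z) of each of stand_a_mid, stand_b_mid below 0.043 m and z of ticket_a_mid in the frame of stand_a_mid below 0.065 m and horizontal distance between ticket_a_mid and stand_a_mid below 0.015 m and angle between the z axis of ticket_a_mid and the z axis of stand_a_mid, either way round below 0.2 rad and z of ticket_b_mid in the frame of stand_b_mid below 0.065 m and horizontal distance between ticket_b_mid and stand_b_mid below 0.015 m and angle between the z axis of ticket_b_mid and the z axis of stand_b_mid, either way round below 0.2 rad))); the robot touches nothing.
It fails at once if a clip stand is tipped over (angle between any of stand_a_mid, stand_b_mid, stand_c_mid's own z axis and vertical above 0.7 rad).
It fails at once if a clip stand is dropped or knocked: it moves faster than 0.5 m/s while neither it nor its ticket is held ((linear speed of stand_a above 0.5 m/s and contact force between the fingers and stand_a below 0.1 N and contact force between the fingers and ticket_a below 0.1 N) or (linear speed of stand_b above 0.5 m/s and contact force between the fingers and stand_b below 0.1 N and contact force between the fingers and ticket_b below 0.1 N) or (linear speed of stand_c above 0.5 m/s and contact force between the fingers and stand_c below 0.1 N and contact force between the fingers and ticket_c below 0.1 N)).
It fails at once if one of the other things on the bench is pushed more than 40 mm away (distance of any of padlock, mug, oil_bottle, screwdriver, brush, lock_cylinder, key from where it was at the start of the episode above 0.04 m).
It fails at once if a ticket is forced more than 8 mm up out of a clip that grips it hard ((z of ticket_a_mid in the frame of stand_a_mid between 0.061 and 0.074 m and contact force between ticket_a and stand_a above 12 N) or (z of ticket_b_mid in the frame of stand_b_mid between 0.061 and 0.074 m and contact force between ticket_b and stand_b above 12 N) or (z of ticket_c_mid in the frame of stand_c_mid between 0.061 and 0.074 m and contact force between ticket_c and stand_c above 12 N)).
It also fails if it takes over 69 s, if anything falls off the work surface, if the arm or the gripper's body presses on something with over 40 N, if the wrist force passes 120 N, or if a joint passes its speed limit or range.

## Working session

There is one attempt and no reset: what is moved stays moved. The work goes in short steps, Python scripts to look and compute and a tool call to move; the robot and the scene stay as the last step left them, time stands still between calls to the robot, and variables do not carry over. Pictures are saved under pics/ and viewed, and the job is handed in when it is done.

Besides the shell and the picture viewer there is one more tool, called after "Call:" as name([rows], argument=value, ...), one row to a line, values as JSON. move_arm: Moves the arm, as the interface text tells. Shift numbers are shares of 10 cm and turn numbers shares of 180 degrees, none past 1 either way. Its arguments: {"type":"object","properties":{"series":{"type":"array","items":{"type":"array","items":{"type":"number"}}},"squeeze":{"type":"number"}},"required":["series"]}

```bash
ls; mkdir -p pics; python3 - <<'E'
from plant import *
import cv2
s=read_state();print({k:s[k] for k in('t','tool_pos','orientation','opening','force')})
for n in('scene','top'):
    c=read_camera(n);cv2.imwrite(f'pics/{n}0.png',c['frame'][:,:,::-1]);print(n,c['K'],c['rvec'],c['tvec'])
E
```

```text
pics
{'t': 0.0, 'tool_pos': array([0.17754123, 0.57255215, 0.21760936]), 'orientation': array([-4.70634186e-01, -3.10570298e+00,  2.76282283e-03]), 'opening': 0.09317665906986705, 'force': array([ 0.45834296, -0.62978553, -0.04423255])}
scene [[384.30215452   0.         280.13414716]
 [  0.         384.30215452 212.28909267]
 [  0.           0.           1.        ]] [ 1.81420754  2.03010303 -0.57505789] [ 0.00473883 -0.44308027  1.28046834]
top [[434.75751386   0.         284.95156506]
 [  0.         434.75751386 204.74694625]
 [  0.           0.           1.        ]] [ 2.2173793  -2.00472967  0.20730098] [0.00724773 0.59061755 1.18703688]
```

View pics/scene0.png

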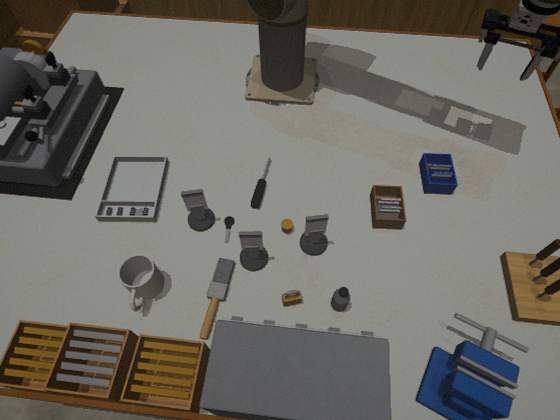

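View pics/top0.png

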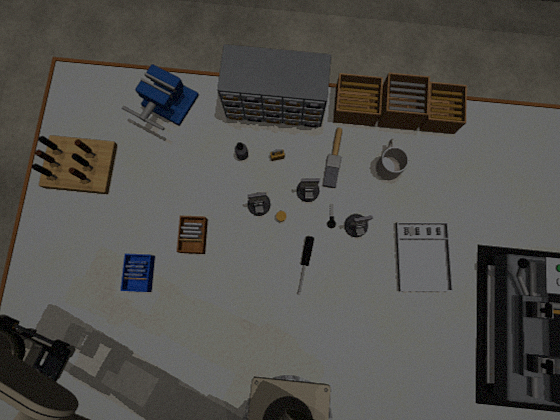

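The scene picture shows three stands near (202,217), (254,257), (314,241), the tray at (133,188), the wooden box at (388,206) and the blue look-alike at (438,172). I'll enlarge the parts that matter.

```bash
cat > h.py <<'E'
import numpy as np, cv2
from scipy.optimize import least_squares
from plant import *
from scipy.spatial.transform import Rotation as R
def cams():
    return {n:read_camera(n) for n in('scene','top')}
def proj(c,P):
    return cv2.projectPoints(np.asarray(P,float).reshape(-1,1,3),c['rvec'],c['tvec'],c['K'],None)[0][:,0]
def atz(c,uv,z):
    Rm=cv2.Rodrigues(c['rvec'])[0];o=-Rm.T@np.ravel(c['tvec'])
    d=Rm.T@np.linalg.inv(c['K'])@np.array([uv[0],uv[1],1.])
    return o+d*(z-o[2])/d[2]
def crop(c,x0,y0,x1,y1,s,fn):
    im=cv2.resize(c['frame'][y0:y1,x0:x1,::-1],None,fx=s,fy=s,interpolation=cv2.INTER_CUBIC);cv2.imwrite(fn,im)
E
python3 - <<'E'
from h import *
import pickle
C=cams();pickle.dump({k:{a:np.array(b) for a,b in v.items()} for k,v in C.items()},open('c0.pkl','wb'))
crop(C['scene'],170,170,350,290,4.4,'pics/s1.png')
crop(C['top'],230,160,390,260,5,'pics/t1.png')
E
```

```text
(no output)
```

View pics/s1.png

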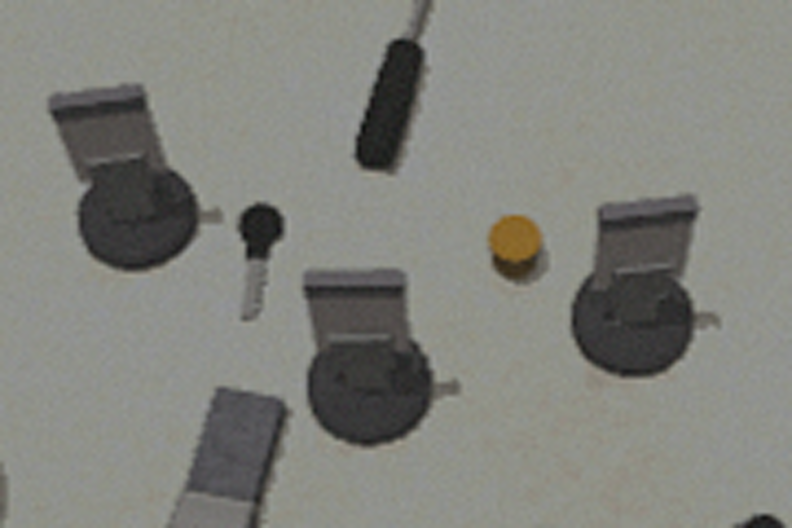

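View pics/t1.png

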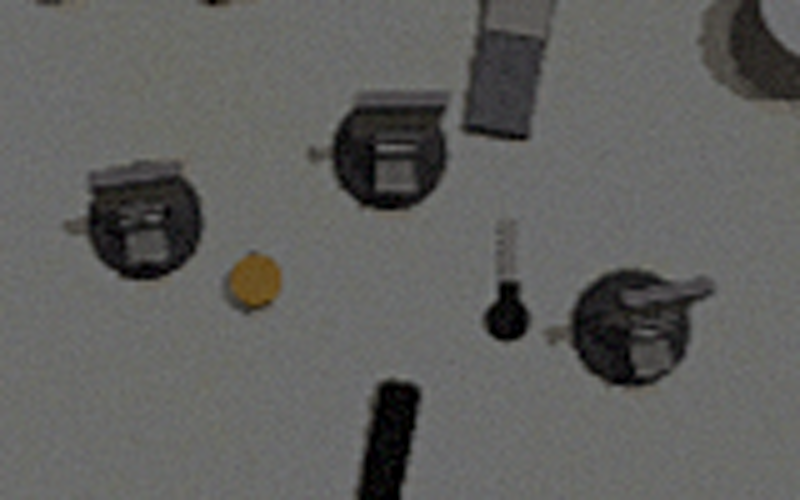

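```bash
cat > fit.py <<'E'
from h import *
import pickle
C=pickle.load(open('c0.pkl','rb'))
def s(p): return np.array([(p[0]+.5)/4.4-.5+170,(p[1]+.5)/4.4-.5+170])
def t(p): return np.array([(p[0]+.5)/5-.5+230,(p[1]+.5)/5-.5+160])
for n,c in C.items():
    Rm=cv2.Rodrigues(c['rvec'])[0];print(n,'cam at',-Rm.T@c['tvec'])
def tri(a,b):
    def f(P): return np.r_[proj(C['scene'],P)[0]-s(a),proj(C['top'],P)[0]-t(b)]
    r=least_squares(f,[.5,0,.05]);return r.x.round(4),np.abs(r.fun).max().round(2)
print('protr R',tri((716,320),(66,226)),'M',tri((460,387),(309,154)),'L',tri((222,215),(547,335)))
for nm,a,b in (('R',((598,205),(697,196)),((89,176),(181,164))),('M',((304,272),(406,271)),((358,96),(448,97))),('L',((50,98),(143,86)),((628,296),(712,284)))):
    print(nm,[atz(C['scene'],s(p),.13).round(3) for p in a],[atz(C['top'],t(p),.13).round(3) for p in b])
for nm,a,b in (('R',(633,316),(145,224)),('M',(370,383),(390,154)),('L',(138,212),(631,328))):
    print(nm,'base',atz(C['scene'],s(a),.012).round(3),atz(C['top'],t(b),.012).round(3))
E
python3 fit.py
```

```text
scene cam at [1.03860605 0.11763773 0.86220681]
top cam at [0.33933773 0.04792236 1.28081674]
protr R (array([ 0.5869,  0.1944, -0.005 ]), np.float64(0.11)) M (array([ 0.6457,  0.0534, -0.0033]), np.float64(0.3)) L (array([ 0.5499, -0.1001, -0.0042]), np.float64(0.11))
R [array([0.599, 0.121, 0.13 ]), array([0.588, 0.17 , 0.13 ])] [array([0.59, 0.17, 0.13]), array([0.601, 0.121, 0.13 ])]
M [array([ 0.653, -0.02 ,  0.13 ]), array([0.647, 0.03 , 0.13 ])] [array([0.649, 0.029, 0.13 ]), array([ 0.654, -0.021,  0.13 ])]
L [array([ 0.565, -0.17 ,  0.13 ]), array([ 0.553, -0.123,  0.13 ])] [array([ 0.553, -0.126,  0.13 ]), array([ 0.564, -0.171,  0.13 ])]
R base [0.598 0.147 0.012] [0.59  0.145 0.012]
M base [0.656 0.006 0.012] [0.647 0.004 0.012]
L base [ 0.563 -0.146  0.012] [ 0.556 -0.147  0.012]
```

```bash
python3 - <<'E'
from h import *
import pickle
C=pickle.load(open('c0.pkl','rb'))
def br(c): 
    d=dict(c);d['frame']=np.clip(c['frame'].astype(float)*1.6,0,255).astype(np.uint8);return d
crop(br(C['scene']),360,140,470,235,6,'pics/s_box.png')
crop(br(C['top']),110,205,220,300,6,'pics/t_box.png')
crop(br(C['scene']),85,145,180,230,6,'pics/s_tray.png')
crop(br(C['top']),385,210,465,300,6,'pics/t_tray.png')
a=cv2.imread('pics/s_box.png');b=cv2.imread('pics/t_box.png')
cv2.imwrite('pics/box.png',cv2.resize(np.hstack([a,b]),None,fx=.6,fy=.6))
E
```

```text
(no output)
```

View pics/s_box.png

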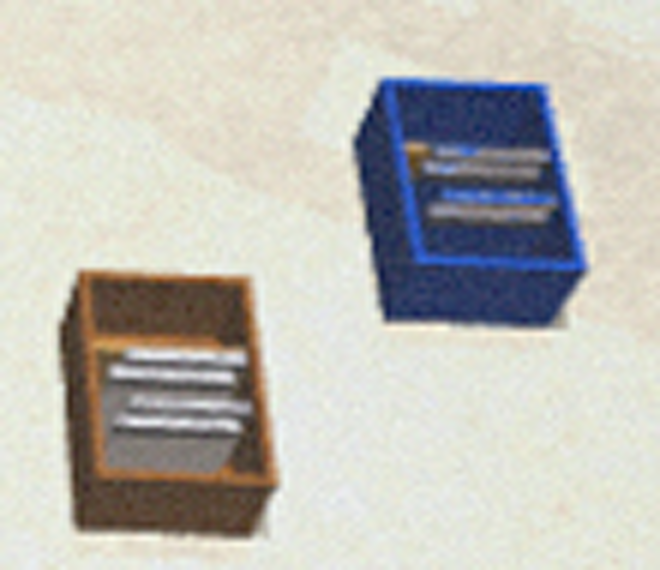

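View pics/t_box.png

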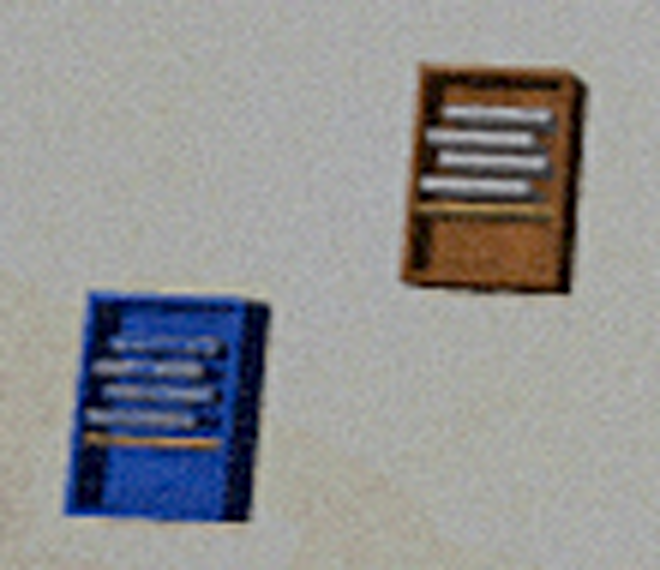

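View pics/s_tray.png

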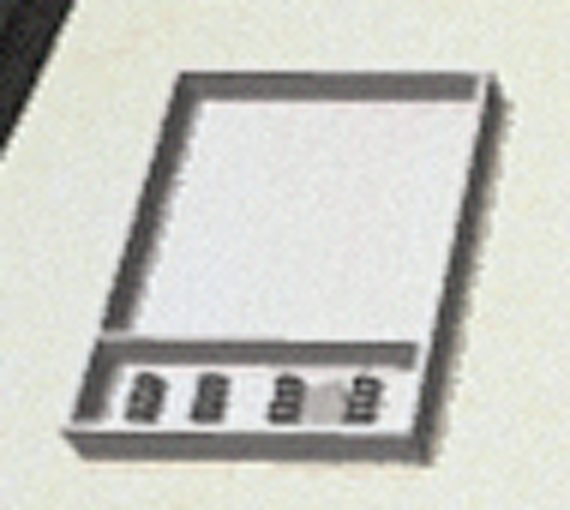

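View pics/t_tray.png

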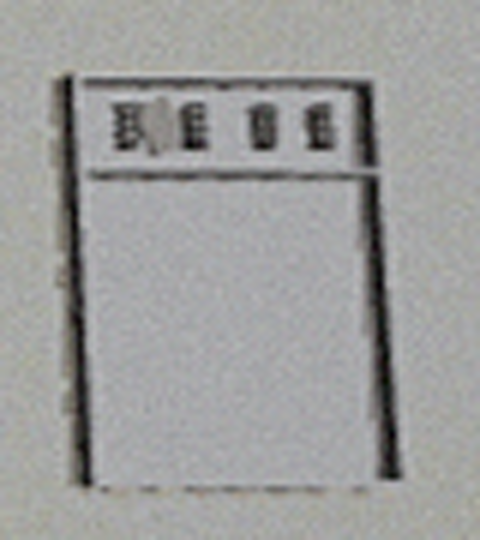

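```bash
cat > fit2.py <<'E'
from h import *
import pickle
C=pickle.load(open('c0.pkl','rb'))
def px(p,o): return (np.array(p)+.5)/6-.5+np.array(o)
def fit(name,L,W,z,sp,tp,so,to):
    # corner order: (-x,+y)... scene order TL,TR,BR,BL = (-x,-y),(-x,+y),(+x,+y),(+x,-y)
    cs=np.array([[-L,-W],[-L,W],[L,W],[L,-W]])/2
    ct=np.array([[L,W],[L,-W],[-L,-W],[-L,W]])/2
    def pts(p,c):
        a=p[2];M=np.array([[np.cos(a),-np.sin(a)],[np.sin(a),np.cos(a)]]);return np.c_[c@M.T+p[:2],np.full(4,z)]
    S=np.array([px(q,so) for q in sp]);T=np.array([px(q,to) for q in tp])
    def f(p,m=3):
        r=[]
        if m&1:r.append((proj(C['scene'],pts(p,cs))-S).ravel())
        if m&2:r.append((proj(C['top'],pts(p,ct))-T).ravel())
        return np.concatenate(r)
    for m in(1,2,3):
        r=least_squares(f,[.5,0,0],args=(m,));print(name,m,r.x.round(4),np.abs(r.fun).max().round(2))
    return r.x
b=fit('box',.104,.074,.045,[(78,270),(253,277),(278,486),(98,477)],[(420,63),(572,70),(556,290),(403,283)],(360,140),(110,205))
t=fit('tray',.2,.15,.025,[(182,72),(495,76),(432,437),(63,432)],[(75,78),(374,81),(400,480),(92,487)],(85,145),(385,210))
def tow(p,q): a=p[2];return p[:2]+np.array([[np.cos(a),-np.sin(a)],[np.sin(a),np.cos(a)]])@np.array(q)
slot=tow(b,(-.052+.004+.015,0)); bay=tow(t,(-.1+.004+.073,0))
print('slot',slot.round(4),b[2].round(3),'bay',bay.round(4),t[2].round(3))
# overlay on both
def box(cx,cy,yaw,x0,x1,y0,y1,z0,z1):
    P=[(x,y,z) for z in(z0,z1) for x,y in((x0,y0),(x1,y0),(x1,y1),(x0,y1))]
    c,s=np.cos(yaw),np.sin(yaw);P=[(cx+c*x-s*y,cy+s*x+c*y,z) for x,y,z in P]
    E=[(0,1),(1,2),(2,3),(3,0),(4,5),(5,6),(6,7),(7,4),(0,4),(1,5),(2,6),(3,7)]
    return [(P[a],P[b]) for a,b in E]
def circ(cx,cy,r,z):
    P=[(cx+r*np.cos(a),cy+r*np.sin(a),z) for a in np.linspace(0,2*np.pi,40)];return list(zip(P[:-1],P[1:]))
st={'R':(.592,.1458,.22),'M':(.6505,.0045,.11),'L':(.559,-.1475,.24)}
seg=[]
for k,(x,y,a) in st.items():
    seg+=box(x,y,a,-.0045,.0045,-.025,.025,.116,.130)+circ(x,y,.035,.014)+circ(x,y,.035,0)+box(x,y,a,-.034,-.008,-.012,.012,.05,.055)
seg+=box(*b,-.052,.052,-.037,.037,0,.045)+box(*t,-.1,.1,-.075,.075,0,.025)
def ov(c,x0,y0,x1,y1,s,fn):
    im=cv2.resize(np.clip(c['frame'][y0:y1,x0:x1,::-1]*1.5,0,255).astype(np.uint8),None,fx=s,fy=s,interpolation=cv2.INTER_CUBIC)
    for a,bb in seg:
        p=proj(c,[a,bb]);p=((p-[x0,y0]+.5)*s-.5).round().astype(int);cv2.line(im,tuple(map(int,p[0])),tuple(map(int,p[1])),(0,0,255),1)
    cv2.imwrite(fn,im)
ov(C['scene'],95,150,350,290,3.1,'pics/s_ov.png');ov(C['scene'],170,170,350,290,4.4,'pics/s_ov2.png')
ov(C['top'],230,160,390,260,5,'pics/t_ov.png')
E
python3 fit2.py
```

```text
box 1 [0.4829 0.3275 0.0571] 0.24
box 2 [0.4782 0.3258 0.0635] 0.39
box 3 [0.4805 0.3269 0.0603] 1.18
tray 1 [ 0.4908 -0.3422  0.1067] 1.38
tray 2 [ 0.4845 -0.3462  0.0956] 1.8
tray 3 [ 0.4871 -0.3446  0.1017] 2.38
slot [0.4475 0.325 ] 0.06 bay [ 0.4642 -0.347 ] 0.102
```

View pics/s_ov2.png

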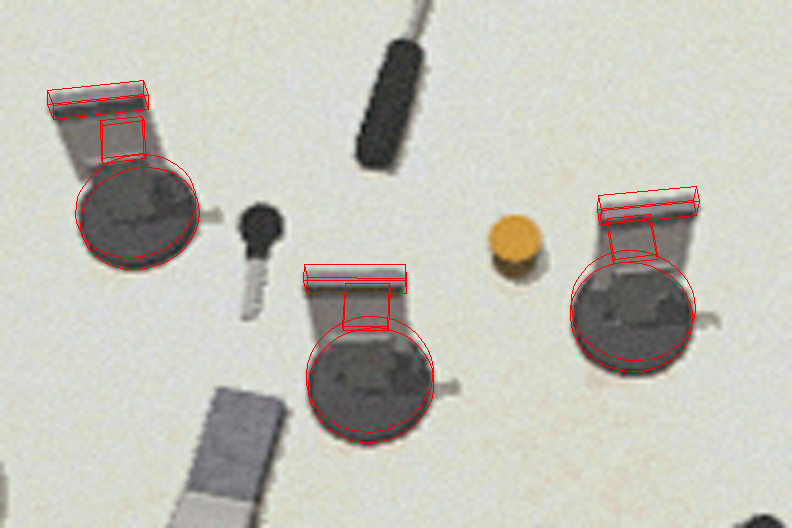

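View pics/t_ov.png

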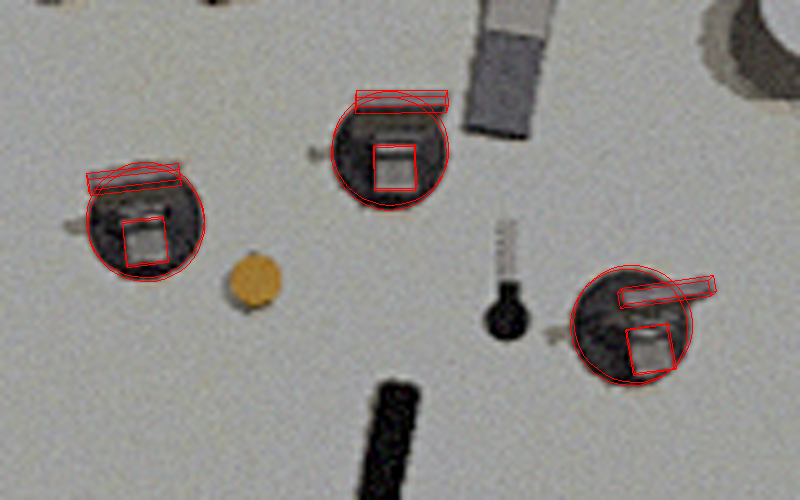

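```bash
cat > go.py <<'E'
import sys
from h import *
# usage: go.py x y z yawOfToolY(rad)
s=read_state();p=np.array(s['tool_pos']);Rc=R.from_rotvec(s['orientation']);M=Rc.as_matrix()
print('t',s['t'],'pos',p.round(4),'tooly yaw',np.arctan2(M[1,1],M[0,1]).round(4),'F',np.round(s['force'],2),'open',round(float(s['opening']),4),'q6',round(float(s['q'][5]),2))
if len(sys.argv)>1:
    x,y,z,a=map(float,sys.argv[1:5])
    best=None
    for k in(0,np.pi):
        yy=np.array([np.cos(a+k),np.sin(a+k),0]);zz=np.array([0,0,-1.]);xx=np.cross(yy,zz)
        rv=(Rc.inv()*R.from_matrix(np.c_[xx,yy,zz])).as_rotvec()
        if best is None or np.linalg.norm(rv)<np.linalg.norm(best):best=rv
    d=M.T@(np.array([x,y,z])-p)/.1; f=max(1,np.abs(d).max())
    print('shift',d.round(3),'turn',(best/np.pi).round(4),'deg',np.degrees(np.linalg.norm(best)).round(1),'calls',f.round(2),'clipped',(d/f).round(3))
E
python3 go.py .592 .1458 .20 .22
```

```text
t 0.2 pos [0.1776 0.5728 0.218 ] tooly yaw 1.27 F [0.67 0.13 0.14] open 0.0929 q6 -0.09
shift [-5.223 -2.85   0.182] turn [-3.000e-04  2.000e-04  3.342e-01] deg 60.2 calls 5.22 clipped [-1.    -0.546  0.035]
```

Call:
move_arm([
  [-1,-0.55,0,0,0,0.33,1],
  [-1,-0.55,0,0,0,0.33,1],
  [-1,-0.55,0,0,0,0.33,1],
  [-1,-0.55,0,0,0,0.33,1],
  [-1,-0.55,0,0,0,0.33,1],
  [-1,-0.55,0,0,0,0.33,1],
  [-1,-0.55,0,0,0,0.33,1],
])

```text
t: 0.9
tool_pos: [0.257, 0.4907, 0.2184]
orientation: [1.956, 2.459, -0.001]
force: [0.5, 0.7, 0.1]
opening: 0.0931
```

```bash
python3 go.py .592 .1458 .20 .22
```

```text
t 0.9 pos [0.257  0.4907 0.2184] tooly yaw 0.2269 F [0.46 0.65 0.12] open 0.0931 q6 0.77
shift [-4.114  2.488  0.185] turn [-0.0001  0.0001  0.0022] deg 0.4 calls 4.11 clipped [-1.     0.605  0.045]
```

Call:
move_arm([
  [-1,0.6,0.04,0,0,0,1],
  [-1,0.6,0.04,0,0,0,1],
  [-1,0.6,0.04,0,0,0,1],
])

```text
t: 1.2
tool_pos: [0.3406, 0.4047, 0.2142]
orientation: [1.949, 2.462, -0.001]
force: [-0.6, 0.6, -0.3]
opening: 0.0928
```

Call:
move_arm([
  [-1,0.6,0.04,0,0,0,1],
  [-1,0.6,0.04,0,0,0,1],
  [-1,0.6,0.04,0,0,0,1],
])

```text
t: 1.5
tool_pos: [0.4223, 0.3208, 0.2103]
orientation: [1.951, 2.461, -0.001]
force: [-0.2, -0.1, -0.8]
opening: 0.0929
```

Call:
move_arm([
  [-1,0.6,0.04,0,0,0,1],
  [-1,0.6,0.04,0,0,0,1],
  [-1,0.6,0.04,0,0,0,1],
])

```text
t: 1.8
tool_pos: [0.5037, 0.2372, 0.2062]
orientation: [1.951, 2.461, -0.001]
force: [0.3, 0.2, -0.2]
opening: 0.093
```

Call:
move_arm([
  [-1,0.6,0.04,0,0,0,1],
  [-1,0.6,0.04,0,0,0,1],
  [-1,0.6,0.04,0,0,0,1],
  [-1,0.6,0.04,0,0,0,1],
])

```text
t: 2.2
tool_pos: [0.5838, 0.1555, 0.202]
orientation: [-1.951, -2.461, 0.001]
force: [-0.6, 0.3, -0.5]
opening: 0.0927
```

```bash
python3 go.py .592 .1458 .106 .22
```

```text
t 2.2 pos [0.5838 0.1555 0.202 ] tooly yaw 0.2301 F [-0.56  0.3  -0.5 ] open 0.0927 q6 -0.05Traceback (most recent call last):
  File "go.py", line 14, in <module>
    print('shift',d.round(3),'turn',(best/np.pi).round(4),'deg',np.degrees(np.linalg.norm(best)).round(1),'calls',f.round(2),'clipped',(d/f).round(3))
                                                                                                                  ^^^^^^^
AttributeError: 'int' object has no attribute 'round'
```

```bash
sed -i 's/max(1,/max(1.,/;s/f.round(2)/round(float(f),2)/' go.py; python3 go.py .592 .1458 .106 .22
```

```text
t 2.2 pos [0.5838 0.1555 0.202 ] tooly yaw 0.2301 F [-0.56  0.3  -0.5 ] open 0.0927 q6 -0.05
shift [-0.113  0.059  0.96 ] turn [-0.0003  0.      0.0032] deg 0.6 calls 1.0 clipped [-0.113  0.059  0.96 ]
```

Call:
move_arm([
  [-0.11,0.06,0.3,0,0,0,1],
  [-0.11,0.06,0.6,0,0,0,1],
  [-0.11,0.06,0.9,0,0,0,1],
  [-0.11,0.06,0.96,0,0,0,1],
  [-0.11,0.06,0.96,0,0,0,1],
])

```text
t: 2.7
tool_pos: [0.5895, 0.1491, 0.1056]
orientation: [-1.945, -2.464, 0.003]
force: [-0.4, -1.2, 0.4]
opening: 0.0929
```

```bash
python3 go.py .592 .1458 .106 .22; python3 - <<'E'
from h import *
C=cams()
crop(C['scene'],260,140,360,270,4.4,'pics/a1.png');crop(C['top'],215,150,315,250,5,'pics/a2.png')
a=cv2.imread('pics/a1.png');b=cv2.imread('pics/a2.png')
h=min(a.shape[0],b.shape[0]);im=np.hstack([a[-h:],b[:h]]);cv2.imwrite('pics/a.png',cv2.resize(np.clip(im*1.4,0,255).astype(np.uint8),None,fx=.85,fy=.85))
E
```

```text
t 2.7 pos [0.5895 0.1491 0.1056] tooly yaw 0.2346 F [-0.44 -1.18  0.45] open 0.0929 q6 -0.07
shift [-0.037  0.016 -0.004] turn [-0.001  -0.0002  0.0047] deg 0.9 calls 1.0 clipped [-0.037  0.016 -0.004]
```

View pics/a.png

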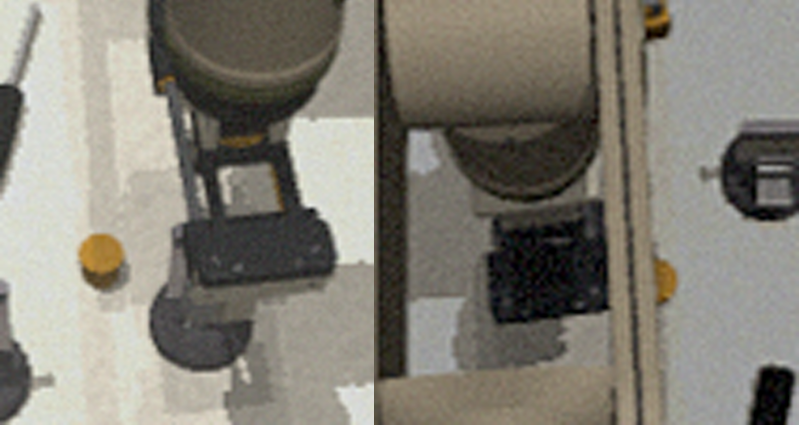

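Call:
move_arm([
  [-0.04,0.02,0,0,0,0,0],
  [-0.04,0.02,0,0,0,0,-0.3],
  [-0.04,0.02,0,0,0,0,-0.6],
  [-0.04,0.02,0,0,0,0,-0.6],
  [-0.04,0.02,0,0,0,0,-0.6],
], squeeze=6)

```text
t: 3.3
tool_pos: [0.5942, 0.1444, 0.1068]
orientation: [1.948, 2.465, 0.0]
force: [-0.0, -0.8, -0.1]
opening: 0.0575
```

```bash
python3 go.py .592 .1458 .106 .22
```

```text
t 3.3 pos [0.5942 0.1444 0.1068] tooly yaw 0.2331 F [-0.03 -0.81 -0.15] open 0.0575 q6 -0.08
shift [ 0.018 -0.019  0.008] turn [ 0.     -0.      0.0042] deg 0.8 calls 1.0 clipped [ 0.018 -0.019  0.008]
```

Call:
move_arm([
  [0,-0.01,0,0,0,0,-0.6],
  [0,-0.01,0,0,0,0,-0.7],
  [0,-0.01,0,0,0,0,-0.8],
  [0,-0.01,0,0,0,0,-0.9],
  [0,-0.01,0,0,0,0,-1],
  [0,-0.01,0,0,0,0,-1],
], squeeze=6)

```text
t: 3.9
tool_pos: [0.5935, 0.1443, 0.1068]
orientation: [1.947, 2.465, 0.001]
force: [2.4, 0.7, 1.9]
opening: 0.0094
```

```bash
python3 go.py
```

```text
t 3.9 pos [0.5935 0.1443 0.1068] tooly yaw 0.2333 F [2.39 0.67 1.93] open 0.0094 q6 -0.08
```

Call:
move_arm([
  [0,0,0,0,0,0,-1],
  [0,0,0,0,0,0,-1],
  [0,0,-0.02,0,0,0,-1],
  [0,0,-0.04,0,0,0,-1],
  [0,0,-0.06,0,0,0,-1],
  [0,0,-0.07,0,0,0,-1],
  [0,0,-0.07,0,0,0,-1],
  [0,0,-0.07,0,0,0,-1],
], squeeze=25)

```text
t: 4.7
tool_pos: [0.5932, 0.1442, 0.1136]
orientation: [-1.948, -2.465, 0.0]
force: [-0.6, 1.0, -5.6]
opening: 0.0089
```

```bash
python3 - <<'E'
from h import *
f=[]
for i in range(3):
    read_camera('scene');f.append(read_state()['force'])
print(np.round(f,2))
c=read_camera('scene');crop(c,260,140,360,270,4.4,'pics/b1.png')
E
python3 go.py
```

```text
[[ 0.34  0.4  -5.9 ]
 [-0.59  0.54 -6.04]
 [ 0.48  0.27 -4.43]]
t 4.9 pos [0.5931 0.1442 0.1135] tooly yaw 0.2333 F [ 0.77  0.25 -4.19] open 0.0086 q6 -0.08
```

The pull reads about −5.3 N steadily, so this stand came up with its ticket and its clip is sound. I'm lowering it and letting go.

Call:
move_arm([
  [0,0,0.03,0,0,0,-1],
  [0,0,0.05,0,0,0,-1],
  [0,0,0.06,0,0,0,-1],
  [0,0,0.07,0,0,0,-1],
  [0,0,0.07,0,0,0,-1],
  [0,0,0.07,0,0,0,-1],
])

```text
t: 5.5
tool_pos: [0.5932, 0.1443, 0.1066]
orientation: [-1.948, -2.465, 0.0]
force: [0.4, -0.1, -3.9]
opening: 0.0082
```

```bash
python3 go.py
```

```text
t 5.5 pos [0.5932 0.1443 0.1066] tooly yaw 0.2332 F [ 0.41 -0.13 -3.93] open 0.0082 q6 -0.08
```

```bash
python3 - <<'E'
from h import *
c=read_camera('scene');crop(c,260,140,360,270,4.4,'pics/b2.png')
a=cv2.imread('pics/b1.png');b=cv2.imread('pics/b2.png');cv2.imwrite('pics/b.png',np.clip(np.hstack([a,b])[:]*1.5,0,255).astype(np.uint8)[:, :800])
E
python3 go.py
```

```text
t 5.55 pos [0.5932 0.1442 0.1067] tooly yaw 0.2333 F [-0.66  0.34 -4.6 ] open 0.0087 q6 -0.08
```

View pics/b.png

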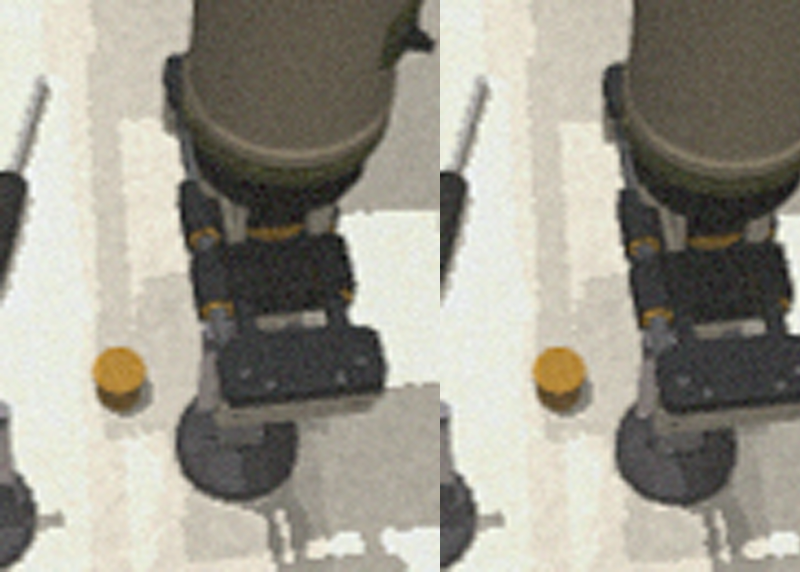

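Call:
move_arm([
  [0,0,0.01,0,0,0,-1],
  [0,0,0.02,0,0,0,-1],
  [0,0,0.02,0,0,0,-1],
])

```text
t: 5.85
tool_pos: [0.5942, 0.1444, 0.1063]
orientation: [1.947, 2.464, 0.003]
force: [-0.7, -0.2, 5.1]
opening: 0.0092
```

```bash
python3 go.py
```

```text
t 5.85 pos [0.5942 0.1444 0.1063] tooly yaw 0.2333 F [-0.72 -0.25  5.1 ] open 0.0092 q6 -0.08
```

Call:
move_arm([
  [0,0,-0.01,0,0,0,-1],
  [0,0,-0.01,0,0,0,-0.9],
  [0,0,-0.01,0,0,0,-0.6],
  [0,0,-0.01,0,0,0,-0.3],
  [0,0,-0.01,0,0,0,0],
  [0,0,-0.3,0,0,0,0],
  [0,0,-0.7,0,0,0,0],
  [0,0,-1,0,0,0,0.3],
])

```text
t: 6.65
tool_pos: [0.5934, 0.1443, 0.2065]
orientation: [1.947, 2.464, 0.001]
force: [1.3, -0.4, 0.4]
opening: 0.0503
```

```bash
python3 go.py .6505 .0045 .2 .11
```

```text
t 6.65 pos [0.5934 0.1443 0.2065] tooly yaw 0.2333 F [ 1.26 -0.35  0.35] open 0.0503 q6 -0.08
shift [-1.492  0.233  0.066] turn [0.0002 0.     0.0392] deg 7.1 calls 1.49 clipped [-1.     0.156  0.044]
```

Call:
move_arm([
  [-0.75,0.12,0,0,0,0.039,0.2],
  [-0.75,0.12,0,0,0,0.039,0.2],
])

```text
t: 6.85
tool_pos: [0.6238, 0.0723, 0.2067]
orientation: [2.097, 2.335, 0.003]
force: [-1.0, -0.7, -0.0]
opening: 0.0554
```

```bash
python3 go.py .6505 .0045 .2 .11
```

```text
t 6.85 pos [0.6238 0.0723 0.2067] tooly yaw 0.1073 F [-0.97 -0.7  -0.03] open 0.0554 q6 -0.07
shift [-0.703  0.192  0.068] turn [ 0.0011  0.0004 -0.0009] deg 0.3 calls 1.0 clipped [-0.703  0.192  0.068]
```

Call:
move_arm([
  [-0.7,0.19,0.1,0,0,0,0.2],
  [-0.7,0.19,0.1,0,0,0,0.2],
  [-0.7,0.19,0.1,0,0,0,0.2],
  [-0.7,0.19,0.1,0,0,0,0.2],
])

```text
t: 7.25
tool_pos: [0.6486, 0.0064, 0.1942]
orientation: [-2.096, -2.339, 0.0]
force: [0.4, 0.4, 0.1]
opening: 0.0557
```

```bash
python3 go.py .6508 .0045 .1065 .11
```

```text
t 7.25 pos [0.6486 0.0064 0.1942] tooly yaw 0.1095 F [0.39 0.41 0.1 ] open 0.0557 q6 -0.18
shift [-0.022  0.021  0.877] turn [-0.0003 -0.0002 -0.0002] deg 0.1 calls 1.0 clipped [-0.022  0.021  0.877]
```

Call:
move_arm([
  [-0.02,0.02,0.3,0,0,0,0.2],
  [-0.02,0.02,0.6,0,0,0,0.2],
  [-0.02,0.02,0.87,0,0,0,0.2],
  [-0.02,0.02,0.87,0,0,0,-0.2],
  [-0.02,0.02,0.87,0,0,0,-0.5],
  [-0.02,0.02,0.87,0,0,0,-0.6],
  [-0.02,0.02,0.87,0,0,0,-0.6],
], squeeze=6)

```text
t: 7.95
tool_pos: [0.6525, 0.0051, 0.1102]
orientation: [2.093, 2.339, 0.004]
force: [0.7, -0.5, -1.0]
opening: 0.0282
```

```bash
python3 go.py .6508 .0045 .1065 .11
```

```text
t 7.95 pos [0.6525 0.0051 0.1102] tooly yaw 0.1112 F [ 0.71 -0.55 -1.02] open 0.0282 q6 -0.18
shift [-0.004 -0.018  0.037] turn [0.0012 0.0002 0.0004] deg 0.2 calls 1.0 clipped [-0.004 -0.018  0.037]
```

Call:
move_arm([
  [0,-0.01,0.02,0,0,0,-0.6],
  [0,-0.01,0.02,0,0,0,-0.6],
  [0,-0.01,0.02,0,0,0,-0.75],
  [0,-0.01,0.02,0,0,0,-0.85],
  [0,-0.01,0.02,0,0,0,-1],
  [0,-0.01,0.02,0,0,0,-1],
], squeeze=6)

```text
t: 8.55
tool_pos: [0.6503, 0.0046, 0.1058]
orientation: [2.095, 2.341, 0.0]
force: [1.0, -0.2, 0.7]
opening: 0.0087
```

```bash
python3 go.py .6508 .0045 .1065 .11
```

```text
t 8.55 pos [0.6503 0.0046 0.1058] tooly yaw 0.1107 F [ 1.02 -0.18  0.73] open 0.0087 q6 -0.18
shift [-0.002  0.005 -0.007] turn [0.0002 0.     0.0002] deg 0.1 calls 1.0 clipped [-0.002  0.005 -0.007]
```

Call:
move_arm([
  [0,0,0,0,0,0,-1],
  [0,0,0,0,0,0,-1],
  [0,0,-0.02,0,0,0,-1],
  [0,0,-0.04,0,0,0,-1],
  [0,0,-0.05,0,0,0,-1],
  [0,0,-0.06,0,0,0,-1],
  [0,0,-0.06,0,0,0,-1],
  [0,0,-0.06,0,0,0,-1],
], squeeze=25)

```text
t: 9.35
tool_pos: [0.6502, 0.0047, 0.1118]
orientation: [2.095, 2.341, 0.0]
force: [1.6, -0.4, 1.0]
opening: 0.0087
```

```bash
python3 - <<'E'
from h import *
f=[]
for i in range(3):
    c=read_camera('scene');f.append(read_state()['force'])
print(np.round(f,2))
crop(c,200,170,330,290,4.4,'pics/d1.png')
E
python3 go.py
```

```text
[[ 1.16 -0.59  0.71]
 [ 1.3  -0.22  1.35]
 [ 1.74  1.66  1.41]]
t 9.5 pos [0.6502 0.0047 0.1118] tooly yaw 0.1108 F [1.74 1.66 1.41] open 0.0089 q6 -0.18
```

View pics/d1.png

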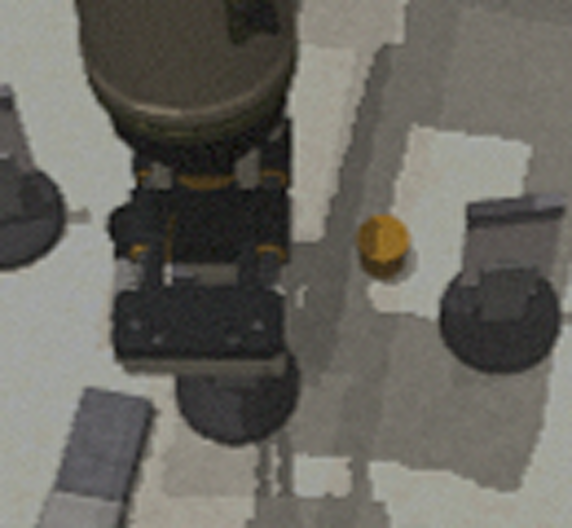

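Stand M's base is still at the same pixels, (238,443) in the crop, and there is no stand weight on the wrist. So its ticket is sliding out. R is back where it was. I'll keep pulling slowly.

Call:
move_arm([
  [0,0,-0.03,0,0,0,-1],
  [0,0,-0.06,0,0,0,-1],
  [0,0,-0.09,0,0,0,-1],
  [0,0,-0.09,0,0,0,-1],
], squeeze=25)

```text
t: 9.9
tool_pos: [0.6505, 0.0047, 0.1214]
orientation: [2.095, 2.34, 0.001]
force: [1.2, 0.8, 0.1]
opening: 0.0087
```

```bash
python3 - <<'E'
from h import *
f=[]
for i in range(3):
    c=read_camera('scene');f.append(read_state()['force'])
print(np.round(f,2))
crop(c,200,170,330,290,4.4,'pics/d2.png')
E
python3 go.py
```

```text
[[ 1.57  0.65  1.02]
 [ 0.97  1.25  0.94]
 [ 1.19 -0.11  1.01]]
t 10.05 pos [0.6503 0.0047 0.1209] tooly yaw 0.1107 F [ 1.19 -0.11  1.01] open 0.0089 q6 -0.18
```

View pics/d2.png

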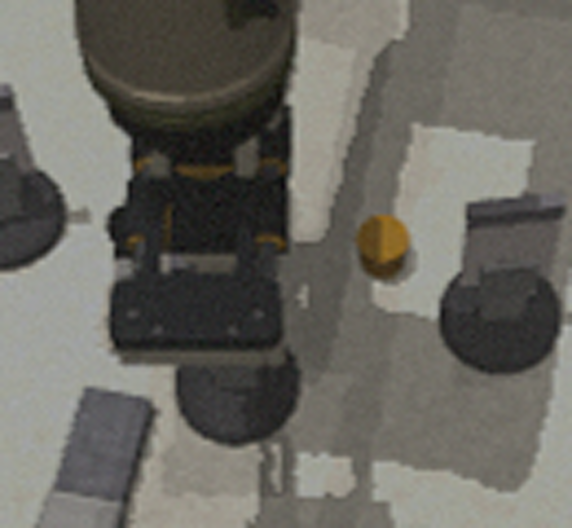

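Call:
move_arm([
  [0,0,-0.05,0,0,0,-1],
  [0,0,-0.1,0,0,0,-1],
  [0,0,-0.15,0,0,0,-1],
  [0,0,-0.2,0,0,0,-1],
  [0,0,-0.4,0,0,0,-1],
  [0,0,-0.7,0,0,0,-1],
  [0,0,-0.9,0,0,0,-1],
  [0,0,-0.9,0,0,0,-1],
])

```text
t: 10.85
tool_pos: [0.6522, 0.0046, 0.2154]
orientation: [2.091, 2.337, 0.007]
force: [0.4, 0.1, -0.3]
opening: 0.0089
```

```bash
python3 - <<'E'
from h import *
C=cams()
crop(C['scene'],200,100,330,270,3.4,'pics/d3.png')
crop(C['top'],200,120,360,290,3.4,'pics/d4.png')
a=cv2.imread('pics/d3.png');b=cv2.imread('pics/d4.png');cv2.imwrite('pics/d5.png',np.hstack([a,b])[:,:800])
E
python3 go.py .4475 .325 .2 .06
```

```text
t 10.95 pos [0.6502 0.0047 0.2107] tooly yaw 0.1107 F [-0.41 -0.66 -1.61] open 0.0091 q6 -0.18
shift [ 3.408 -1.661  0.105] turn [0.0002 0.     0.0161] deg 2.9 calls 3.41 clipped [ 1.    -0.487  0.031]
```

View pics/d5.png

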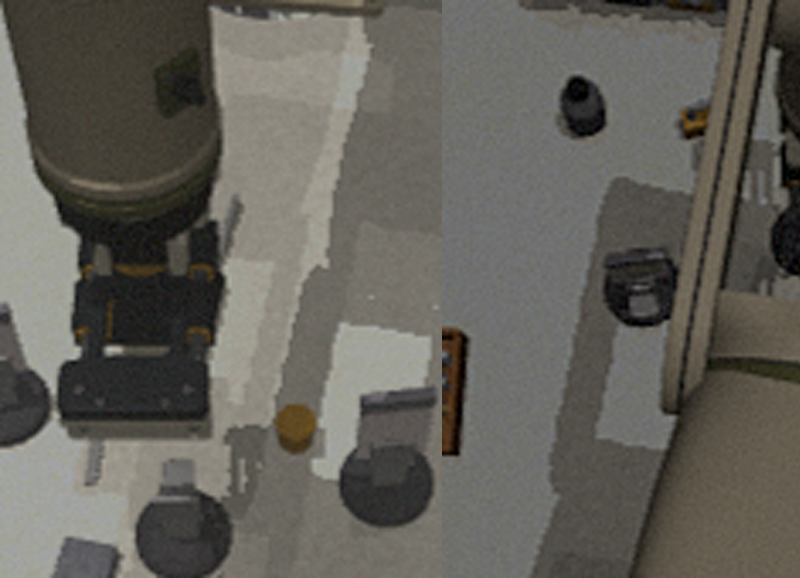

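The ticket is clear of stand M, which now stands empty and upright at (183,535). R's ticket is still in. I'm carrying the ticket to the wooden box.

Call:
move_arm([
  [0.9,-0.44,-0.2,0,0,0.016,-1],
  [0.9,-0.44,-0.2,0,0,0.016,-1],
  [0.9,-0.44,-0.2,0,0,0.016,-1],
])

```text
t: 11.25
tool_pos: [0.5938, 0.0936, 0.2299]
orientation: [-2.147, -2.29, 0.0]
force: [0.5, 0.4, 0.4]
opening: 0.0087
```

Call:
move_arm([
  [1,-0.46,0,0,0,0,-1],
  [1,-0.46,0,0,0,0,-1],
  [1,-0.46,0,0,0,0,-1],
])

```text
t: 11.55
tool_pos: [0.5414, 0.1897, 0.2285]
orientation: [-2.147, -2.289, 0.003]
force: [-0.3, 0.7, 0.0]
opening: 0.0086
```

```bash
python3 go.py .4475 .325 .2 .06
```

```text
t 11.55 pos [0.5414 0.1897 0.2285] tooly yaw 0.064 F [-0.27  0.7   0.04] open 0.0086 q6 0.18
shift [ 1.41 -0.85  0.29] turn [-0.0012 -0.0003  0.0013] deg 0.3 calls 1.41 clipped [ 1.    -0.603  0.205]
```

Call:
move_arm([
  [0.7,-0.42,0,0,0,0,-1],
  [0.7,-0.42,0,0,0,0,-1],
  [0.7,-0.42,0,0,0,0,-1],
])

```text
t: 11.85
tool_pos: [0.4959, 0.2559, 0.2289]
orientation: [-2.148, -2.29, 0.003]
force: [0.7, -0.7, 0.1]
opening: 0.0088
```

```bash
python3 go.py .4475 .325 .15 .06
```

```text
t 11.85 pos [0.4959 0.2559 0.2289] tooly yaw 0.0641 F [ 0.71 -0.7   0.06] open 0.0088 q6 0.32
shift [ 0.721 -0.436  0.79 ] turn [-0.0009 -0.      0.0013] deg 0.3 calls 1.0 clipped [ 0.721 -0.436  0.79 ]
```

Call:
move_arm([
  [0.68,-0.41,0.3,0,0,0,-1],
  [0.68,-0.41,0.7,0,0,0,-1],
  [0.68,-0.41,0.79,0,0,0,-1],
  [0.68,-0.41,0.79,0,0,0,-1],
  [0.68,-0.41,0.79,0,0,0,-1],
])

```text
t: 12.35
tool_pos: [0.4536, 0.318, 0.1511]
orientation: [2.153, 2.287, -0.003]
force: [0.1, -0.0, 0.2]
opening: 0.0088
```

```bash
python3 - <<'E'
from h import *
C=cams()
crop(C['scene'],340,90,450,240,3.8,'pics/e3.png')
crop(C['top'],140,160,250,300,4,'pics/e4.png')
a=cv2.imread('pics/e3.png');b=cv2.imread('pics/e4.png');h=min(len(a),len(b));cv2.imwrite('pics/e5.png',np.hstack([a[-h:],b[-h:]])[:,:860])
im=cv2.imread('pics/e5.png');cv2.imwrite('pics/e5.png',np.clip(cv2.resize(im,None,fx=.92,fy=.92)*1.5,0,255).astype(np.uint8))
E
python3 go.py .4475 .325 .075 .06
```

```text
t 12.45 pos [0.4549 0.3185 0.1532] tooly yaw 0.0593 F [ 0.2  -0.19 -0.3 ] open 0.0086 q6 0.46
shift [ 0.068 -0.072  0.782] turn [ 0.0007 -0.0002 -0.0002] deg 0.1 calls 1.0 clipped [ 0.068 -0.072  0.782]
```

View pics/e5.png

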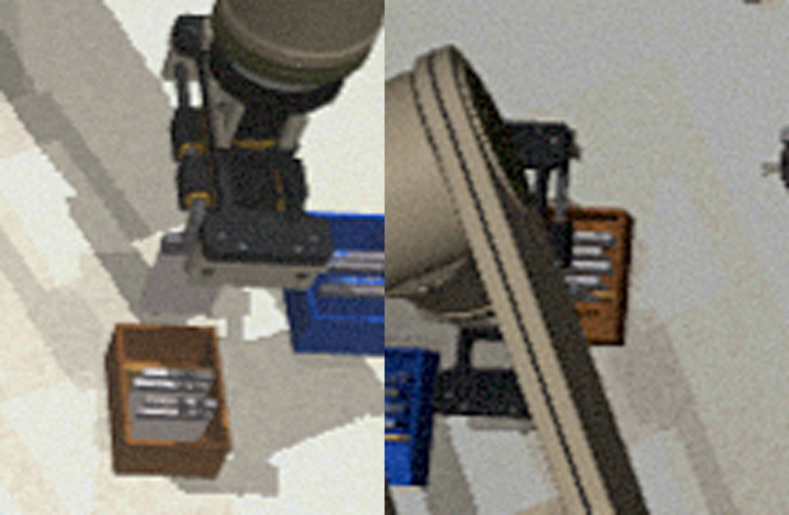

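```bash
python3 - <<'E'
from h import *
c=read_camera('scene')
s=read_state();p=s['tool_pos'];print(p,s['orientation'])
def px(a): return ((a[0]/.92+.5)/3.8-.5+340,(a[1]/.92+10.5)/3.8-.5+90)
for z in (.09,.097,.105): print(z,[atz(c,px(q),z).round(4) for q in((142,308),(212,318))])
print('hdr',[atz(c,px(q),.177).round(4) for q in((163,236),)])
P=[p+[0,sy*.025,dz] for sy in(-1,1) for dz in(-.056,.024)]
uv=proj(c,P);print(((uv-[340,90]+.5)*3.8-[0.5,10.5])*.92)
im=np.clip(cv2.resize(c['frame'][130:200,360:450,::-1],None,fx=8,fy=8,interpolation=cv2.INTER_CUBIC)*1.7,0,255).astype(np.uint8)
for q in uv: cv2.circle(im,tuple(int(v) for v in (q-[360,130]+.5)*8-.5),4,(0,0,255),-1)
cv2.imwrite('pics/f1.png',im)
E
```

```text
[0.45499349 0.31870372 0.15344475] [2.15396237 2.28537167 0.00408486]
0.09 [array([0.4514, 0.2966, 0.09  ]), array([0.4547, 0.3454, 0.09  ])]
0.097 [array([0.4567, 0.295 , 0.097 ]), array([0.46  , 0.3433, 0.097 ])]
0.105 [array([0.4628, 0.2931, 0.105 ]), array([0.4661, 0.341 , 0.105 ])]
hdr [array([0.4577, 0.2912, 0.177 ])]
[[140.24813758 305.49159631]
 [166.85122879 232.61647636]
 [212.3883893  311.84493003]
 [244.73628228 239.2043913 ]]
```

View pics/f1.png

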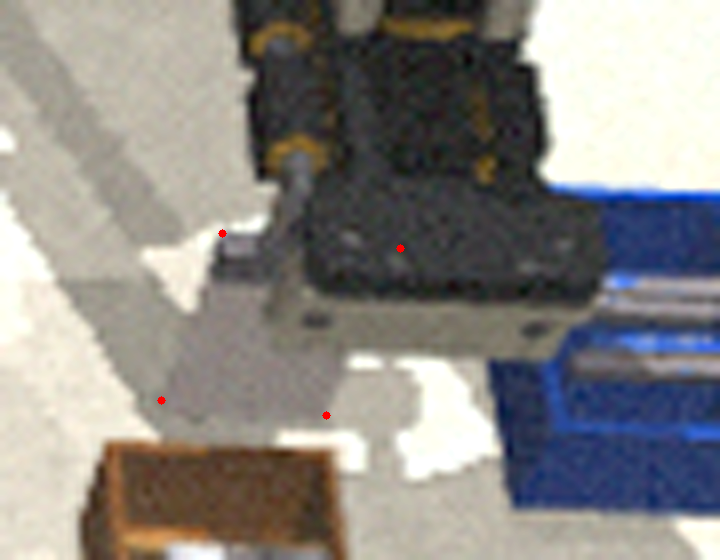

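```bash
python3 go.py .447 .325 .08 .06
```

```text
t 12.5 pos [0.455  0.3187 0.1534] tooly yaw 0.0592 F [ 0.85 -0.35  0.14] open 0.0091 q6 0.46
shift [ 0.067 -0.078  0.734] turn [ 0.0008 -0.0003 -0.0003] deg 0.2 calls 1.0 clipped [ 0.067 -0.078  0.734]
```

Call:
move_arm([
  [0.07,-0.08,0,0,0,0,-1],
  [0.07,-0.08,0,0,0,0,-1],
  [0.07,-0.08,0.2,0,0,0,-1],
  [0.07,-0.08,0.4,0,0,0,-1],
  [0.07,-0.08,0.6,0,0,0,-1],
  [0.07,-0.08,0.7,0,0,0,-1],
  [0.07,-0.08,0.73,0,0,0,-1],
  [0.07,-0.08,0.73,0,0,0,-1],
])

```text
t: 13.3
tool_pos: [0.4449, 0.3256, 0.0789]
orientation: [2.153, 2.288, -0.0]
force: [0.6, -0.2, 0.2]
opening: 0.0087
```

```bash
python3 go.py .447 .325 .064 .06;  python3 - <<'E'
from h import *
c=read_camera('scene')
crop(c,350,140,450,235,6,'pics/f2.png')
E
```

```text
t 13.3 pos [0.4449 0.3256 0.0789] tooly yaw 0.0606 F [ 0.65 -0.19  0.17] open 0.0087 q6 0.48
shift [-0.008  0.021  0.149] turn [0.     0.     0.0002] deg 0.0 calls 1.0 clipped [-0.008  0.021  0.149]
```

View pics/f2.png

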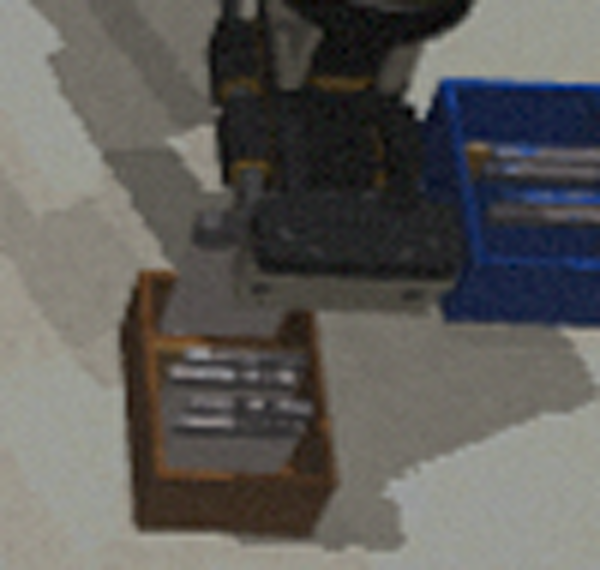

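The ticket is inside the slot, with its body crossing the rim near (220,300). I'll lower it the rest of the way gently.

Call:
move_arm([
  [0,0.02,0.06,0,0,0,-1],
  [0,0.02,0.12,0,0,0,-1],
  [0,0.02,0.14,0,0,0,-1],
  [0,0.02,0.14,0,0,0,-1],
], squeeze=12)

```text
t: 13.75
tool_pos: [0.4464, 0.3254, 0.064]
orientation: [-2.153, -2.287, 0.002]
force: [0.0, -0.5, -0.1]
opening: 0.0089
```

```bash
python3 go.py .447 .325 .064 .06
```

```text
t 13.75 pos [0.4464 0.3254 0.064 ] tooly yaw 0.0604 F [ 0.05 -0.52 -0.09] open 0.0089 q6 0.48
shift [-0.005  0.006  0.   ] turn [-0.0003  0.0002  0.0001] deg 0.1 calls 1.0 clipped [-0.005  0.006  0.   ]
```

Call:
move_arm([
  [0,0,0.02,0,0,0,-1],
  [0,0,0.03,0,0,0,-1],
  [0,0,0.03,0,0,0,-1],
], squeeze=6)

```text
t: 14.05
tool_pos: [0.4468, 0.3257, 0.0615]
orientation: [-2.153, -2.288, 0.0]
force: [0.6, -0.2, 0.2]
opening: 0.0089
```

```bash
python3 go.py .447 .325 .064 .06
```

```text
t 14.05 pos [0.4468 0.3257 0.0615] tooly yaw 0.0606 F [ 0.56 -0.21  0.15] open 0.0089 q6 0.48
shift [-0.007  0.002 -0.025] turn [-0.      0.      0.0002] deg 0.0 calls 1.0 clipped [-0.007  0.002 -0.025]
```

Call:
move_arm([
  [0,0,0.015,0,0,0,-1],
  [0,0,0.015,0,0,0,-1],
  [0,0,0.015,0,0,0,-0.75],
  [0,0,0.015,0,0,0,-0.55],
  [0,0,0.015,0,0,0,-0.4],
  [0,0,0.015,0,0,0,-0.4],
  [0,0,0.015,0,0,0,-0.4],
])

```text
t: 14.75
tool_pos: [0.4468, 0.3257, 0.0602]
orientation: [2.153, 2.288, 0.0]
force: [0.4, -0.9, 0.1]
opening: 0.0278
```

Call:
move_arm([
  [0,0,-0.2,0,0,0,-0.3],
  [0,0,-0.6,0,0,0,-0.3],
  [0,0,-1,0,0,0,-0.3],
  [0,0,-1,0,0,0,0],
])

```text
t: 15.15
tool_pos: [0.4502, 0.3278, 0.1673]
orientation: [2.151, 2.285, 0.016]
force: [1.3, 0.6, 0.5]
opening: 0.0367
```

```bash
python3 go.py .6505 .0045 .2 1.68;  python3 - <<'E'
from h import *
c=read_camera('scene')
crop(c,350,140,450,235,6,'pics/f3.png')
E
```

```text
t 15.15 pos [0.4502 0.3278 0.1673] tooly yaw 0.0605 F [1.3  0.57 0.49] open 0.0367 q6 0.48
shift [-3.346  1.806 -0.327] turn [ 0.0012 -0.0036  0.4845] deg 87.2 calls 3.35 clipped [-1.     0.54  -0.098]
```

View pics/f3.png

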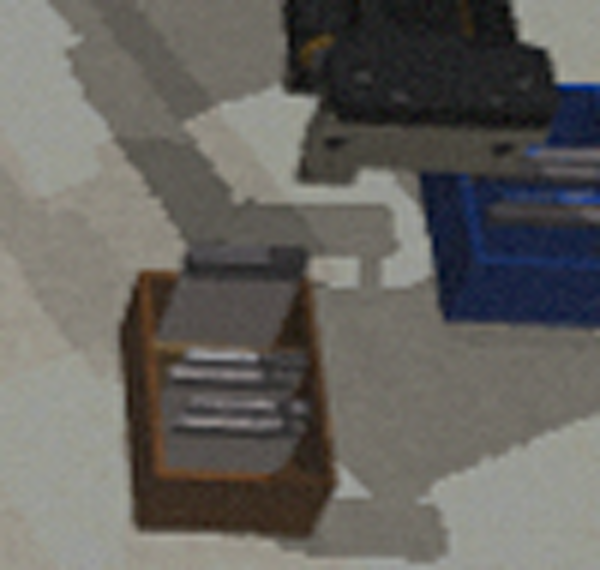

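The ticket stands nearly upright in the wooden box's slot, its header at (245,262). Next I fetch the empty stand.

Call:
move_arm([
  [-1,0.54,-0.4,0,0,0.48,0],
  [-1,0.54,-0.4,0,0,0.48,0],
  [-1,0.54,-0.4,0,0,0.48,0],
  [-1,0.54,-0.4,0,0,0.48,0],
  [-1,0.54,-0.4,0,0,0.48,0],
  [-1,0.54,-0.4,0,0,0.48,0],
  [-1,0.54,-0.4,0,0,0.48,0],
  [-1,0.54,-0.4,0,0,0.48,0],
])

```text
t: 16.0
tool_pos: [0.506, 0.2288, 0.1983]
orientation: [3.071, 0.662, -0.004]
force: [0.2, -0.5, 0.5]
opening: 0.0464
```

```bash
python3 go.py .6505 .0045 .2 1.68;  python3 - <<'E'
from h import *
C=cams()
crop(C['scene'],170,170,350,290,4.4,'pics/g1.png')
crop(C['top'],230,160,390,260,5,'pics/g2.png')
E
```

```text
t 16.0 pos [0.506  0.2288 0.1983] tooly yaw -1.1458 F [ 0.24 -0.48  0.49] open 0.0464 q6 1.48
shift [ 0.392  2.639 -0.019] turn [1.000e-04 8.000e-04 1.005e-01] deg 18.1 calls 2.64 clipped [ 0.148  1.    -0.007]
```

View pics/g1.png

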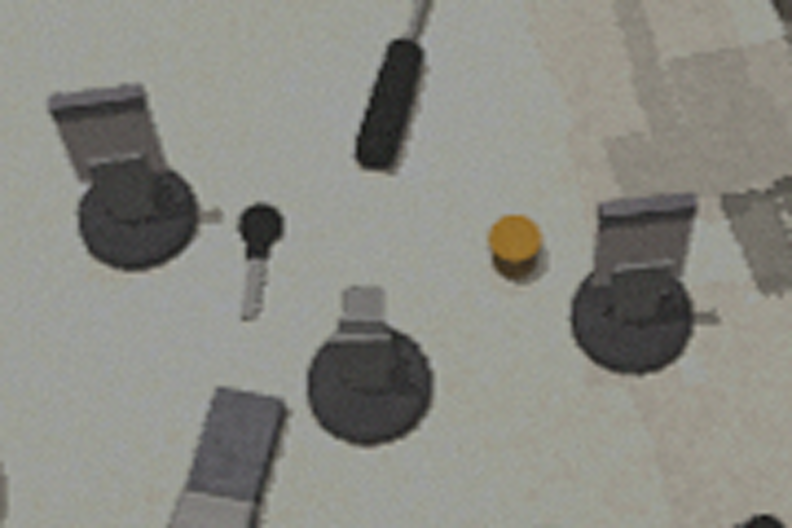

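View pics/g2.png

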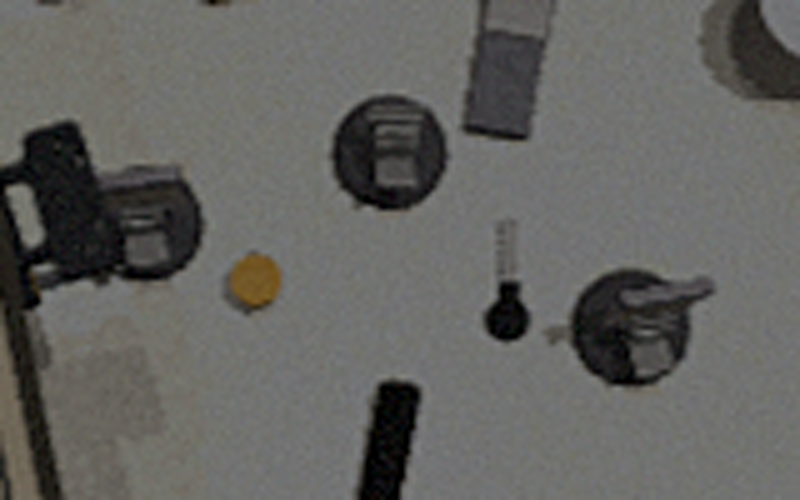

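```bash
python3 - <<'E'
from h import *
C=cams()
s=lambda p:((p[0]+.5)/4.4-.5+170,(p[1]+.5)/4.4-.5+170)
t=lambda p:((p[0]+.5)/5-.5+230,(p[1]+.5)/5-.5+160)
for p in((332,337),(393,339)):print('s',atz(C['scene'],s(p),.074).round(4))
for p in((368,111),(424,111)):print('t',atz(C['top'],t(p),.074).round(4))
c=C['top'];im=cv2.resize(c['frame'][172:206,290:325,::-1],None,fx=16,fy=16,interpolation=cv2.INTER_CUBIC);cv2.imwrite('pics/g3.png',np.clip(im*1.8,0,255).astype(np.uint8))
E
```

```text
s [ 0.66   -0.0097  0.074 ]
s [0.6576 0.0219 0.074 ]
t [0.6559 0.021  0.074 ]
t [ 0.6592 -0.0109  0.074 ]
```

View pics/g3.png

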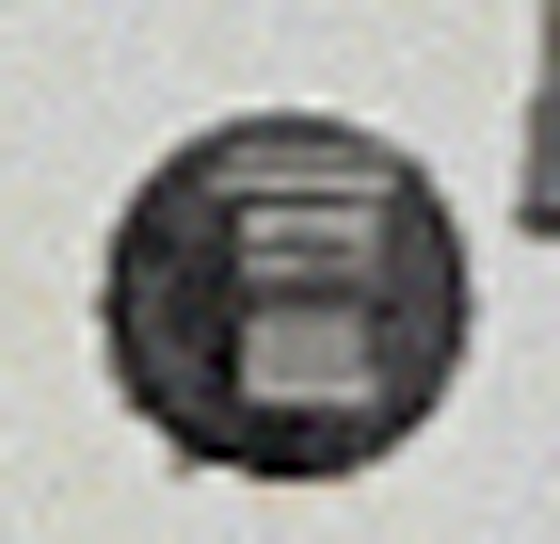

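Call:
move_arm([
  [0.15,1,0,0,0,0.097,0.1],
  [0.15,1,0,0,0,0.097,0.1],
  [0.15,1,0,0,0,0.097,0.1],
])

```text
t: 16.5
tool_pos: [0.5643, 0.1398, 0.1996]
orientation: [3.134, 0.19, 0.001]
force: [-0.2, 1.0, -0.3]
opening: 0.0511
```

```bash
python3 go.py .656 .005 .2 1.665
```

```text
t 16.5 pos [0.5643 0.1398 0.1996] tooly yaw -1.4495 F [-0.2   1.02 -0.26] open 0.0511 q6 1.61
shift [ 7.470e-01  1.449e+00 -1.000e-03] turn [ 0.0007 -0.0001  0.0086] deg 1.6 calls 1.45 clipped [ 0.515  1.    -0.001]
```

Call:
move_arm([
  [0.37,0.72,0,0,0,0.008,0.1],
  [0.37,0.72,0,0,0,0.008,0.1],
  [0.37,0.72,0,0,0,0.008,0.1],
])

```text
t: 16.8
tool_pos: [0.6092, 0.0746, 0.1994]
orientation: [3.137, 0.16, -0.001]
force: [-0.7, 0.3, -0.1]
opening: 0.0509
```

```bash
python3 go.py .656 .005 .12 1.665
```

```text
t 16.8 pos [0.6092 0.0746 0.1994] tooly yaw -1.4687 F [-0.7   0.27 -0.12] open 0.0509 q6 1.51
shift [0.395 0.739 0.794] turn [0.0003 0.0001 0.0025] deg 0.5 calls 1.0 clipped [0.395 0.739 0.794]
```

Call:
move_arm([
  [0.36,0.7,0.2,0,0,0.002,0.1],
  [0.36,0.7,0.6,0,0,0.002,0.1],
  [0.36,0.7,0.8,0,0,0.002,0.1],
  [0.36,0.7,0.8,0,0,0.002,0.1],
  [0.36,0.7,0.8,0,0,0.002,0.1],
])

```text
t: 17.3
tool_pos: [0.6501, 0.0129, 0.1199]
orientation: [-3.137, -0.153, 0.003]
force: [0.5, 0.7, 1.5]
opening: 0.051
```

```bash
python3 go.py .656 .005 .046 1.665
```

```text
t 17.3 pos [0.6501 0.0129 0.1199] tooly yaw -1.4733 F [0.51 0.68 1.5 ] open 0.051 q6 1.41
shift [0.053 0.084 0.739] turn [-0.0002  0.0005  0.0011] deg 0.2 calls 1.0 clipped [0.053 0.084 0.739]
```

Call:
move_arm([
  [0.05,0.08,0,0,0,0,0.1],
  [0.05,0.08,0,0,0,0,0.1],
  [0.05,0.08,0,0,0,0,0.1],
])

```text
t: 17.6
tool_pos: [0.6577, 0.0045, 0.1221]
orientation: [3.138, 0.15, 0.005]
force: [-0.0, -0.1, -0.1]
opening: 0.0511
```

```bash
python3 go.py .656 .005 .046 1.665
```

```text
t 17.6 pos [0.6577 0.0045 0.1221] tooly yaw -1.4751 F [-0.03 -0.06 -0.06] open 0.0511 q6 1.4
shift [-0.019 -0.007  0.761] turn [ 0.0001 -0.0009  0.0005] deg 0.2 calls 1.0 clipped [-0.019 -0.007  0.761]
```

Call:
move_arm([
  [0,0,0.2,0,0,0,0.1],
  [0,0,0.4,0,0,0,0.1],
  [0,0,0.55,0,0,0,0.1],
  [0,0,0.65,0,0,0,0.1],
  [0,0,0.72,0,0,0,0.1],
  [0,0,0.75,0,0,0,0.1],
  [0,0,0.75,0,0,0,0.1],
])

```text
t: 18.3
tool_pos: [0.6567, 0.0043, 0.0452]
orientation: [3.138, 0.149, -0.0]
force: [-0.6, 0.7, 0.7]
opening: 0.0512
```

```bash
python3 go.py .6565 .005 .046 1.665;python3 - <<'E'
from h import *
c=read_camera('scene');crop(c,200,170,330,290,4.4,'pics/k1.png')
E
```

```text
t 18.3 pos [0.6567 0.0043 0.0452] tooly yaw -1.4757 F [-0.56  0.66  0.66] open 0.0512 q6 1.4
shift [-0.001 -0.007 -0.008] turn [0.     0.     0.0003] deg 0.1 calls 1.0 clipped [-0.001 -0.007 -0.008]
```

View pics/k1.png

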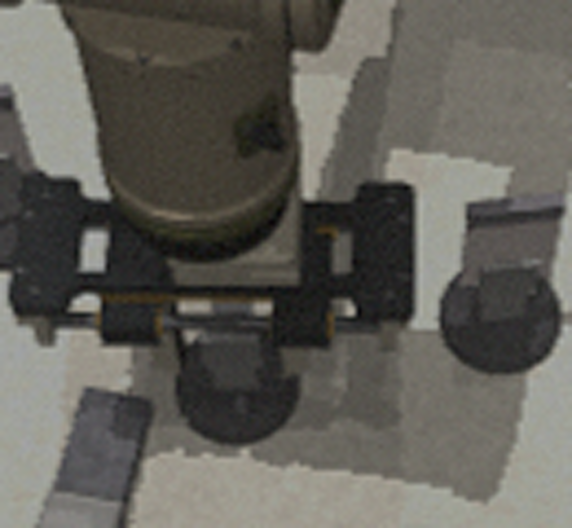

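Call:
move_arm([
  [0,0,0,0,0,0,-0.1],
  [0,0,0,0,0,0,-0.25],
  [0,0,0,0,0,0,-0.4],
  [0,0,0,0,0,0,-0.6],
  [0,0,0,0,0,0,-0.8],
  [0,0,0,0,0,0,-0.8],
], squeeze=6)

```text
t: 18.95
tool_pos: [0.657, 0.0041, 0.0456]
orientation: [3.138, 0.149, 0.001]
force: [0.8, -1.1, 2.2]
opening: 0.0323
```

```bash
python3 go.py
```

```text
t 18.95 pos [0.657  0.0041 0.0456] tooly yaw -1.4758 F [ 0.8  -1.09  2.24] open 0.0323 q6 1.4
```

32.3 mm matches the 32 mm plate width. I'll squeeze harder and lift slowly.

Call:
move_arm([
  [0,0,0,0,0,0,-0.9],
  [0,0,0,0,0,0,-0.9],
  [0,0,-0.03,0,0,0,-0.9],
  [0,0,-0.08,0,0,0,-0.9],
  [0,0,-0.15,0,0,0,-0.9],
  [0,0,-0.2,0,0,0,-0.9],
  [0,0,-0.2,0,0,0,-0.9],
], squeeze=40)

```text
t: 19.65
tool_pos: [0.6574, 0.0044, 0.0664]
orientation: [3.138, 0.15, 0.003]
force: [0.1, 0.3, -4.1]
opening: 0.0315
```

```bash
python3 go.py;python3 - <<'E'
from h import *
c=read_camera('scene');crop(c,200,170,330,290,4.4,'pics/k2.png')
E
```

```text
t 19.65 pos [0.6574 0.0044 0.0664] tooly yaw -1.4755 F [ 0.13  0.26 -4.11] open 0.0315 q6 1.4
```

View pics/k2.png

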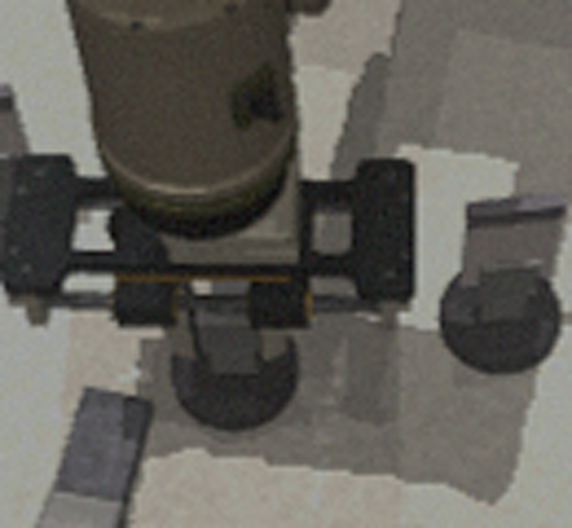

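Call:
move_arm([
  [0,0,-0.2,0,0,0,-0.9],
  [0,0,-0.5,0,0,0,-0.9],
  [0,0,-0.8,0,0,0,-0.9],
  [0,0,-1,0,0,0,-0.9],
  [0,0,-1,0,0,0,-0.9],
])

```text
t: 20.2
tool_pos: [0.659, 0.0042, 0.1695]
orientation: [3.137, 0.149, 0.011]
force: [1.1, -0.2, -4.8]
opening: 0.032
```

Call:
move_arm([
  [0,0,-0.3,0,0,0,-0.9],
  [0,0,-0.6,0,0,0,-0.9],
  [0,0,-0.6,0,0,0,-0.9],
])

```text
t: 20.5
tool_pos: [0.6587, 0.0042, 0.2287]
orientation: [3.137, 0.149, 0.01]
force: [1.0, 0.2, -3.3]
opening: 0.0316
```

```bash
python3 go.py .468 -.347 .22 1.665
```

```text
t 20.5 pos [0.6587 0.0042 0.2287] tooly yaw -1.4756 F [ 1.03  0.19 -3.27] open 0.0316 q6 1.4
shift [-2.232  3.315  0.077] turn [ 0.0003 -0.002   0.0003] deg 0.4 calls 3.31 clipped [-0.673  1.     0.023]
```

Call:
move_arm([
  [-0.1,0.15,0,0,0,0,-0.9],
  [-0.28,0.42,0,0,0,0,-0.9],
  [-0.47,0.7,0,0,0,0,-0.9],
  [-0.65,0.97,0,0,0,0,-0.9],
])

```text
t: 20.9
tool_pos: [0.5986, -0.0997, 0.2213]
orientation: [-3.137, -0.15, 0.007]
force: [-0.1, -0.1, -5.7]
opening: 0.0312
```

Call:
move_arm([
  [-0.19,0.28,0,0,0,0,-0.9],
  [-0.38,0.57,0,0,0,0,-0.9],
  [-0.57,0.85,0,0,0,0,-0.9],
  [-0.66,0.98,0,0,0,0,-0.9],
])

```text
t: 21.3
tool_pos: [0.5416, -0.2047, 0.2217]
orientation: [-3.137, -0.145, 0.007]
force: [-0.4, 0.4, -4.5]
opening: 0.0317
```

Call:
move_arm([
  [-0.19,0.28,0,0,0,0,-0.9],
  [-0.38,0.57,0,0,0,0,-0.9],
  [-0.57,0.85,0,0,0,0,-0.9],
  [-0.65,0.98,0,0,0,0,-0.9],
  [-0.65,0.98,0,0,0,0,-0.9],
])

```text
t: 21.8
tool_pos: [0.4876, -0.3073, 0.2231]
orientation: [-3.137, -0.145, 0.003]
force: [-0.3, -0.2, -5.4]
opening: 0.0316
```

```bash
python3 go.py .468 -.347 .14 1.665
```

```text
t 21.8 pos [ 0.4876 -0.3073  0.2231] tooly yaw -1.4785 F [-0.25 -0.17 -5.39] open 0.0316 q6 0.83
shift [-0.23   0.379  0.831] turn [-0.0005  0.0007 -0.0006] deg 0.2 calls 1.0 clipped [-0.23   0.379  0.831]
```

Call:
move_arm([
  [-0.15,0.25,0.1,0,0,0,-0.9],
  [-0.22,0.37,0.35,0,0,0,-0.9],
  [-0.22,0.37,0.6,0,0,0,-0.9],
  [-0.22,0.37,0.8,0,0,0,-0.9],
  [-0.22,0.37,0.85,0,0,0,-0.9],
  [-0.22,0.37,0.85,0,0,0,-0.9],
])

```text
t: 22.4
tool_pos: [0.4706, -0.3433, 0.1385]
orientation: [-3.135, -0.151, 0.003]
force: [-0.1, 0.1, -4.5]
opening: 0.0317
```

```bash
python3 go.py .468 -.347 .055 1.665;python3 - <<'E'
from h import *
c=read_camera('scene');crop(c,80,110,200,235,4.6,'pics/m1.png')
E
```

```text
t 22.4 pos [ 0.4706 -0.3433  0.1385] tooly yaw -1.4747 F [-0.08  0.05 -4.46] open 0.0317 q6 0.76
shift [-0.028  0.036  0.835] turn [-0.0008  0.0006  0.0006] deg 0.2 calls 1.0 clipped [-0.028  0.036  0.835]
```

View pics/m1.png

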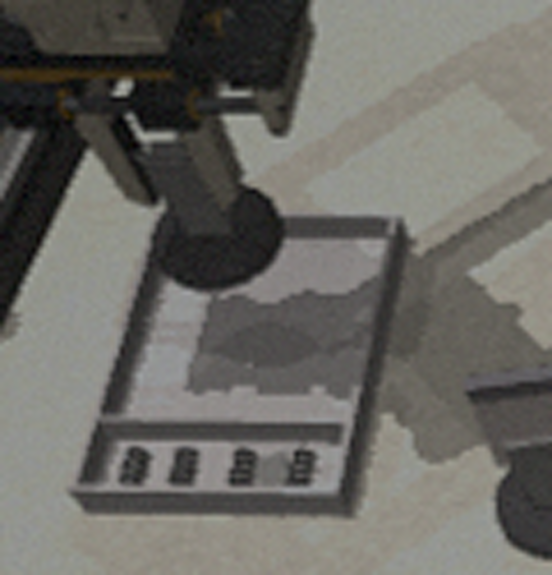

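The stand hangs over the bay at (220,240) in the crop. I'm lowering it.

Call:
move_arm([
  [-0.02,0.03,0.2,0,0,0,-0.9],
  [-0.02,0.03,0.4,0,0,0,-0.9],
  [-0.02,0.03,0.6,0,0,0,-0.9],
  [-0.02,0.03,0.72,0,0,0,-0.9],
  [-0.02,0.03,0.79,0,0,0,-0.9],
  [-0.02,0.03,0.82,0,0,0,-0.9],
  [-0.02,0.03,0.82,0,0,0,-0.9],
])

```text
t: 23.15
tool_pos: [0.4697, -0.3483, 0.0587]
orientation: [3.137, 0.15, 0.001]
force: [-0.3, 0.8, -5.6]
opening: 0.0316
```

```bash
python3 go.py .468 -.347 .05 1.665;python3 - <<'E'
from h import *
c=read_camera('scene');crop(c,80,110,200,235,4.6,'pics/m2.png')
E
```

```text
t 23.15 pos [ 0.4697 -0.3483  0.0587] tooly yaw -1.4755 F [-0.25  0.85 -5.65] open 0.0316 q6 0.75
shift [-0.015 -0.015  0.087] turn [ 0.0002 -0.0002  0.0003] deg 0.1 calls 1.0 clipped [-0.015 -0.015  0.087]
```

View pics/m2.png

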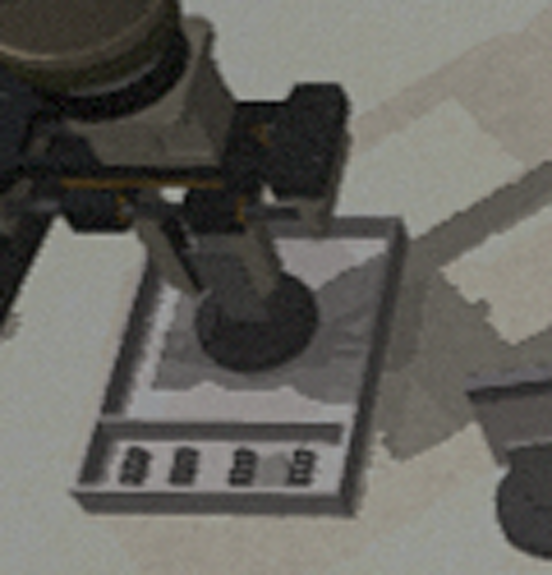

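Centred over the bay. I'll go down in small steps to contact, expected at TCP z of about 0.050.

Call:
move_arm([
  [0,0,0.02,0,0,0,-0.9],
  [0,0,0.04,0,0,0,-0.9],
  [0,0,0.06,0,0,0,-0.9],
  [0,0,0.075,0,0,0,-0.9],
  [0,0,0.085,0,0,0,-0.9],
  [0,0,0.085,0,0,0,-0.9],
])

```text
t: 23.8
tool_pos: [0.4692, -0.3481, 0.0497]
orientation: [-3.138, -0.149, 0.0]
force: [0.1, 0.4, -4.2]
opening: 0.0315
```

```bash
python3 go.py
```

```text
t 23.8 pos [ 0.4692 -0.3481  0.0497] tooly yaw -1.4757 F [ 0.07  0.38 -4.16] open 0.0315 q6 0.75
```

Call:
move_arm([
  [0,0,0.01,0,0,0,-0.9],
  [0,0,0.01,0,0,0,-0.9],
])

```text
t: 24.0
tool_pos: [0.4693, -0.3482, 0.0496]
orientation: [3.138, 0.149, 0.0]
force: [-3.0, 2.8, 4.3]
opening: 0.0318
```

```bash
python3 go.py
```

```text
t 24.0 pos [ 0.4693 -0.3482  0.0496] tooly yaw -1.4756 F [-3.01  2.82  4.31] open 0.0318 q6 0.75
```

Contact at +4.3 N. I'll ease the grip, let the stand settle, then open.

Call:
move_arm([
  [0,0,0,0,0,0,-0.9],
  [0,0,0,0,0,0,-0.9],
  [0,0,0,0,0,0,-0.9],
], squeeze=5)

```text
t: 24.3
tool_pos: [0.4695, -0.3482, 0.0496]
orientation: [3.138, 0.149, 0.001]
force: [-3.8, 3.9, 6.3]
opening: 0.0318
```

Call:
move_arm([
  [0,0,0,0,0,0,-0.25],
  [0,0,0,0,0,0,-0.1],
  [0,0,0,0,0,0,0.1],
  [0,0,0,0,0,0,0.2],
  [0,0,0,0,0,0,0.2],
])

```text
t: 24.8
tool_pos: [0.4693, -0.3481, 0.0486]
orientation: [3.138, 0.149, 0.0]
force: [-0.4, -0.2, 0.2]
opening: 0.0554
```

```bash
python3 go.py;python3 - <<'E'
from h import *
c=read_camera('scene');crop(c,80,110,200,235,4.6,'pics/m3.png')
E
```

```text
t 24.8 pos [ 0.4693 -0.3481  0.0486] tooly yaw -1.4757 F [-0.45 -0.19  0.22] open 0.0554 q6 0.75
```

View pics/m3.png

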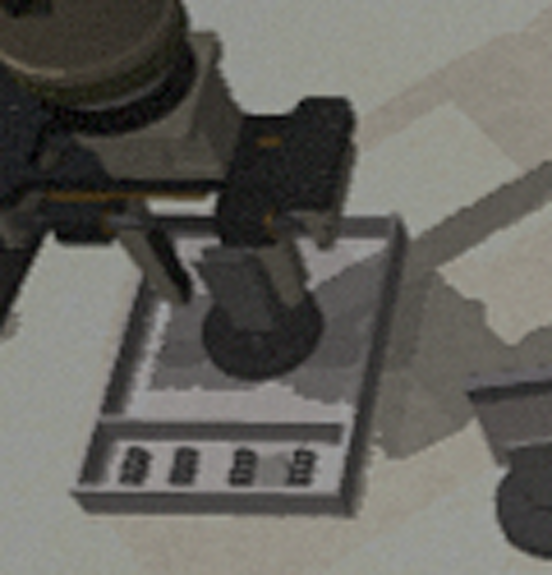

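Both fingers are off and the stand is upright in the bay. I'm going straight up, then away.

Call:
move_arm([
  [0,0,-0.2,0,0,0,0.2],
  [0,0,-0.5,0,0,0,0.2],
  [0,0,-1,0,0,0,0.2],
  [0,0,-1,0,0,0,0.2],
])

```text
t: 25.25
tool_pos: [0.4728, -0.3511, 0.1569]
orientation: [3.129, 0.149, 0.014]
force: [0.4, -1.3, 1.8]
opening: 0.0558
```

Call:
move_arm([
  [0.9,0.3,-0.8,0,0,0,0.2],
  [0.9,0.3,-0.8,0,0,0,0.2],
  [0.9,0.3,-0.8,0,0,0,0.2],
  [0.9,0.3,-0.8,0,0,0,0.2],
])

```text
t: 25.65
tool_pos: [0.5648, -0.3704, 0.2319]
orientation: [3.134, 0.151, 0.008]
force: [0.5, -0.4, 0.6]
opening: 0.0555
```

```bash
python3 go.py
```

```text
t 25.65 pos [ 0.5648 -0.3704  0.2319] tooly yaw -1.4745 F [ 0.5  -0.35  0.62] open 0.0555 q6 0.82
```

```bash
python3 - <<'E'
from h import *
C=cams()
crop(C['scene'],70,120,450,330,2.1,'pics/z1.png')
crop(C['top'],160,120,470,310,2.5,'pics/z2.png')
E
```

```text
(no output)
```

View pics/z1.png

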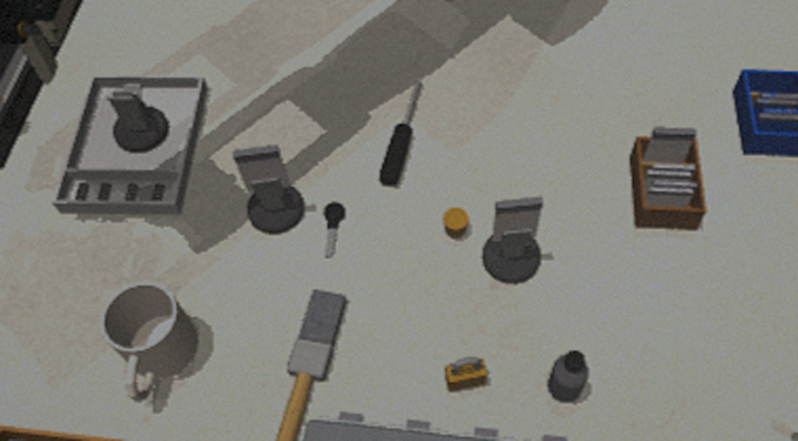

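View pics/z2.png

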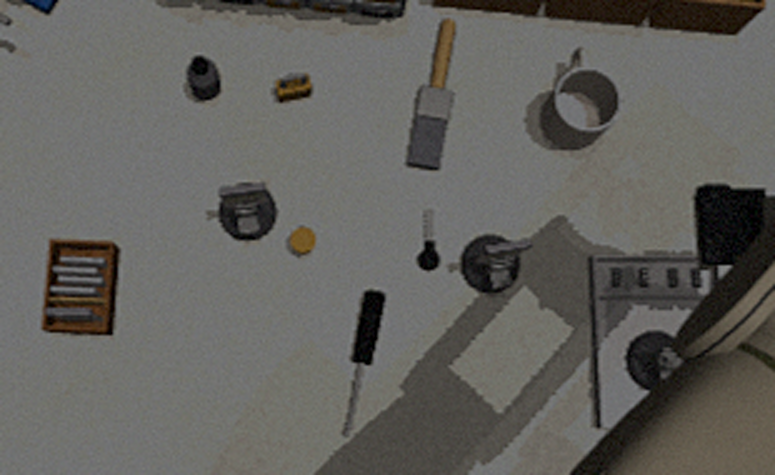

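```bash
python3 - <<'E'
from h import *
C=cams()
q=lambda p,s,o:((p[0]+.5)/s-.5+o[0],(p[1]+.5)/s-.5+o[1])
bay=np.array([.4642,-.347]);a=.102;M=np.array([[np.cos(a),np.sin(a)],[-np.sin(a),np.cos(a)]])
for n,p,s,o,z in(('scene',(140,130),2.1,(70,120),.016),('top',(652,361),2.5,(160,120),.016)):
    w=atz(C[n],q(p,s,o),z);print(n,w.round(3),'in bay',(M@(w[:2]-bay)).round(3))
# ticket header mid at z~.077
b=np.array([.4475,.325])
print('ticket hdr',atz(C['scene'],q((673,132),2.1,(70,120)),.08).round(3),atz(C['top'],q((73,314),2.5,(160,120)),.08).round(3))
s=read_state();print(s['t'],s['force'])
E
```

```text
scene [ 0.472 -0.344  0.016] in bay [0.008 0.002]
top [ 0.461 -0.34   0.016] in bay [-0.003  0.007]
ticket hdr [0.448 0.323 0.08 ] [0.442 0.319 0.08 ]
25.85 [-0.65777702 -0.5017202  -0.27626077]
```

```bash
python3 -c "
from plant import *
print(close_job())"
```

```text
the job is handed in; nothing more can be done
None
```

I found the worn clip on the middle stand and handed the job in at about 26 s of the allowed 69 s. Its ticket is in the wooden box's free slot and its empty stand is in the tray's large bay.

- **Finding it:** I pulled two tickets.
  - **+y stand:** it came up with its ticket, at about −5.3 N on the wrist, so its clip is sound. I set it back down in place.
  - **Middle stand:** it stayed on the bench while its ticket slid out. The wrist read about +1 N there instead of the expected −1 to −1.5 N, which I put down to sensor offset; the pictures showed the base had not moved.
  - **−y stand:** I did not test or touch it.
- **Ticket:** it stands nearly upright in the slot. Its header measured about 1 to 8 mm from the slot's centre, depending on the camera.
- **Stand:** I gripped it by its jaw edges, which read 32 mm as they should, set it down at light contact force and released it upright. Its base measured within 8 mm of the bay's centre in both cameras; the two disagree by about 11 mm in x, far inside the 45 mm allowed.
- **Everything else:** in the last pictures both sound stands are upright in place with their tickets in, and the other things look undisturbed. The gripper was clear of everything.

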